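# Key a kart sprocket hub onto its axle

## Robot

A 7-joint arm with a two-finger parallel gripper is mounted at the origin on the work surface. World frame = base frame: x ahead of the robot, y to its left, z up, the work surface at z = 0. Lengths are in m, angles in rad, forces in N, time in s.
With the tool pointing down it reaches from about 0.35 to 0.9 m from the base axis. Payload 7.2 kg.
Tool frame: the origin (TCP) lies on the centre line of the jaws, within the pads' length; the fingertips stand 11 mm ahead of it and the grasp point (between the pads) lies 8 mm behind it (manip.tip_extent is the distance from the TCP to the fingertips, in m); x points along the fingers, y is the direction in which the jaws open and shut, and the axes are right-handed (so a half turn about x gives the same grasp; the last joint's range is limited). The gripper opens to 85 mm and grips with 20 to 120 N. Pads are 22 mm wide; open, the fingers measure 114 mm over their backs; the gripper's body (76 mm by 85 mm) begins 54 mm behind the grasp point. The pads swing forward as they close: fully open they stand 13 mm farther back than shut.
Start: joints at [1.245, 0.411, -0.013, 1.596, 0.006, 1.134, -0.082], TCP at [0.159, -0.604, 0.242] pointing down, gripper open.
Joint ranges: [-2.95, 2.95], [-0.29, 1.99], [-1.47, 1.44], [0.14, 2.54], [-1.03, 4.17], [0.13, 1.85], [-2.86, 2.86]. Speed limits (rad/s): [2.39, 2.39, 3.01, 3.01, 3.14, 3.14, 3.14].

## Interface

Orientations are given as a 3x3 rotation matrix whose columns are the frame's x, y, z axes.
In Python, from station import manip gives the robot as it stands. The module is installed in compiled form; this text tells all that it offers.
- The arm moves only by the tool jog_arm, never from a script. Its argument "plan" is a list of rows, each a list of 7 numbers: the turn, a rotation vector about the tool's x, y, z in rad, then the shift along the tool's x, y, z in m, then the finger opening in m, from 0 to 0.0854. A call has 1 to 5 rows; each row is the pose to reach, as a shift and turn from the pose commanded when the call began, along the tool's axes at that moment; what a row does not reach only later rows make up. A row lasts 1/10 s, in which the tool goes at most 50 mm and 8.59 degrees, less where a joint would pass 70% of its speed; a pose out of reach is approached as far as the arm can. A call with a gripper value outside its range is refused whole. The fingers move at their own pace and stop on an object; the grip force is fixed at half the most. Time passes only in rows, so rows that repeat a pose let the fingers close. It gives the time, the measured TCP pose, the force and the opening at its end, in the units of the state.
- manip.read_state(): the state, without advancing time (a new reading comes with each control period).
- manip.grab_frame(name): name is "side" or "top" or "wrist"; returns the picture (420x560x3 uint8, blue, green, red); there is no depth.
- manip.camera_model(name): a dict with "fx", "fy", "cx", "cy" (pixels), "position" and "attitude" of the camera in the world. Camera axes: x right, y down, z forward; pixel columns grow to the right and rows downward; lengths in m; the calibration is good to about 2 mm. A picture is of the moment at which its call begins: read the wrist's pose just before it. camera_model takes no time and is no camera call; for the wrist camera it gives the pose at the moment of the call.
- manip.hand_in(): hands the job in, once; it reports no verdict.
The state is a dict: "clock": time; "joint_pos": joint angles; "dq": joint speeds; "joint_efforts": joint torques, N m; "ee_pos": TCP position; "tool_rot": TCP orientation; "force": force on the tool from outside, world axes, zero at the start; "torque": the same for the moment, N m; "finger_gap": opening from 0.0 (shut) to 1.0 (fully open).
Only numpy, scipy, OpenCV 4.12 (cv2) and the standard library are available. Lean on these libraries where they do the work, as an engineer would, in place of code of your own. Each camera call takes 0.05 s, during which the arm holds its last target.

## Task

On the bench a kart axle lies in its clamp, with the sprocket hub hanging loose on the axle's bare end. Lay the slimmer of the two loose steel keys into the slot on top of the axle and let go of it; then turn the hub until its keyway lines up with the key (the keyway's place in the hub is only roughly known, so feel for it) and slide the hub over the key until it is fully home against the axle's collar. Push, do not ram it, and leave the thicker key and the other things on the bench alone.

Things in the scene. Friction and masses are not known exactly. Their poses are not given: they have to be found in the camera images.
- stand: Fixed clamp with a horizontal steel axle, 50 mm thick, axis 95 mm above the bench. Origin: on the bench under the axle. x runs along the axle from its free end (x = -130 mm) to the clamp block (x = 100 to 170 mm, 140 mm high); z is up. A collar of radius 42 mm at x = 76 to 88 mm is the hub's stop. Base plate 330 x 130 x 12 mm. Place and yaw vary.
- seat (a point): Middle of the floor of the key slot in the axle's top (stand x = 38, y = 0, z = 105 mm; axes as the stand's). Slot: 76 mm long (stand x = 0 to 76 mm), 16 mm wide, closed at both ends, flat floor 10 mm above the axle's axis, side edges 23.7 mm above the axis. With the key home the key's origin is here, up to 3 mm off along x and 1 mm across, its long axis along x.
- tail (a point): Centre of the axle's free end (stand x = -130 mm, on the axis, 95 mm above the bench).
- key: The slimmer loose steel key, 70 mm long (x), 14 mm wide (y), 24 mm high (z), 0.12 to 0.24 kg. It stands on the bench on its 14 mm wide side, right way up for the slot. Origin: centre of its underside. In the slot it has 1 mm to spare each side and 3 mm each end, and stands 10 mm proud of the slot's edges, its top 34 mm above the axle's axis.
- thick_key: The wrong key: steel, 95 mm long (x), 24 mm wide and high, origin at the centre of its underside. It does not fit; leave it alone. The two keys may have swapped places.
- hub (a joint): How far the hub has slid along the axle (m): 0 near the free end, 0.111 home on the collar, a hard stop. It stays on the axle, slides with about 2.5 N of friction and stays where left. Its leading face is at stand x = value - 35 mm, its rear face at value - 80 mm. With the key in and the keyway not lined up it butts on the key's end at 0.035 to 0.041. Home, 25 mm of key stands out behind it.
- hub_back (a point): Centre of the hub's flat rear face (it faces the axle's free end; push here to slide the hub home), on the axis; axes as the stand's, does not turn. The hub is a steel sleeve (radius 46 mm, bore 26 mm, 45 mm long, reaching forward from here) in an aluminium sprocket disc at its rear: ring of radius 46 to 66 mm (71 over its small teeth), 10 mm thick, flush at the rear.
- wheel (a joint): Angle of the hub about the axle (rad), right-handed about the stand's x: a positive turn carries its top towards the stand's -y. About 0.12 N m of friction, stays where left. Five dogs on the disc's rear face, to push sideways for turning: blocks 14 mm wide, radius 47 to 65 mm, reaching 22 mm back; at angle 0 they are at 36, 108, 180, 252, 324 degrees from straight up.
- hub_front (a point): Centre of the hub's leading face, on the axis; axes as the stand's, does not turn. Keyway: 18 mm wide, from the bore out to radius 37.5 mm, right through the sleeve, seen from both ends. It is straight up at wheel angle 0 only roughly: up to 0.28 rad off either way, new each time. Its mouth is eased, so it catches the key within about 0.1 rad of lined up: find it by light pushes or by sight.
- spanner: A loose spanner, 200 mm, leave alone.
- mallet: A loose hammer, 270 mm, leave alone.
- driver: A loose screwdriver, 200 mm, leave alone.
- bearing: A loose bearing ring, 90 mm across, 20 mm high, leave alone.
- spacer: A loose spacer tube, 68 mm across, 30 mm high, leave alone.
- spray: A loose can, 64 mm across, 190 mm high, leave alone.
- mug: A loose mug, 90 mm high, leave alone.
- disc_brake: A loose brake disc, 180 mm across, lying flat, leave alone.
Things that resemble listed ones, but are neither listed nor needed, are in the scene too. Leave any pink, purple or red look-alike of the key alone.

How it is judged:
By the outcome, as a careful person would: the job done as asked, in the order asked, and still so for the second after the job is handed in, with the robot touching nothing.
It also fails if it takes over 67 s, if anything falls off the work surface, if the arm or the gripper's body presses on something with over 40 N, if the wrist force passes 120 N, or if a joint passes its speed limit or range.

## Working session

There is one attempt and no reset: what is moved stays moved. The work goes in short steps, Python scripts to look and compute and a tool call to move; the robot and the scene stay as the last step left them, time stands still between calls to the robot, and variables do not carry over. Pictures are saved under pics/ and viewed, and the job is handed in when it is done.

Besides the shell and the picture viewer there is one more tool, called after "Call:" as name(argument=value, ...), one argument or row to a line, values as JSON. jog_arm: Moves the arm, as the interface text tells. Its arguments: {"type":"object","properties":{"plan":{"type":"array","items":{"type":"array","items":{"type":"number"}}}},"required":["plan"]}

```bash
mkdir -p pics; cat > h.py <<'E'
import numpy as np, cv2
from station import manip
def cam(n):
    c=manip.camera_model(n); return c
def K(c): return np.array([[c['fx'],0,c['cx']],[0,c['fy'],c['cy']],[0,0,1]])
def ray(c,u,v):
    d=np.array([(u-c['cx'])/c['fx'],(v-c['cy'])/c['fy'],1.]); 
    return np.array(c['position']),np.array(c['attitude'])@d
def onz(c,u,v,z):
    p,d=ray(c,u,v); return p+d*(z-p[2])/d[2]
def proj(c,P):
    q=np.array(c['attitude']).T@(np.array(P)-np.array(c['position'])); return np.array([c['fx']*q[0]/q[2]+c['cx'],c['fy']*q[1]/q[2]+c['cy']])
E
python3 - <<'E'
from h import *
np.set_printoptions(precision=4,suppress=True)
s=manip.read_state();print({k:np.round(v,3) for k,v in s.items()}, manip.tip_extent)
for n in ['side','top','wrist']:
    c=cam(n);print(n,c); cv2.imwrite(f'pics/{n}0.png',manip.grab_frame(n))
E
```

```text
{'clock': np.float64(0.0), 'joint_pos': array([ 1.245,  0.412, -0.013,  1.597,  0.006,  1.134, -0.082]), 'dq': array([-0.   ,  0.001,  0.   , -0.002, -0.002,  0.001, -0.   ]), 'joint_efforts': array([ -0.001, -60.062,   0.682, -29.941,   0.014,   0.011,  -0.   ]), 'ee_pos': array([ 0.159, -0.604,  0.241]), 'tool_rot': array([[-0.   ,  0.255, -0.967],
       [ 0.002, -0.967, -0.255],
       [-1.   , -0.002,  0.   ]]), 'force': array([0.815, 0.196, 0.22 ]), 'torque': array([-0.028,  0.007,  0.001]), 'finger_gap': np.float64(1.004)} 0.011
side {'fx': 390.1048257865862, 'fy': 390.1048257865862, 'cx': 287.3439482010779, 'cy': 212.93772211417033, 'position': array([ 0.2224, -0.7871,  0.8082]), 'attitude': array([[ 0.9096, -0.2745,  0.3118],
       [-0.4154, -0.6044,  0.6798],
       [ 0.0019, -0.7479, -0.6638]])}
top {'fx': 460.7966911623557, 'fy': 460.7966911623557, 'cx': 278.77403030729187, 'cy': 208.06708723781176, 'position': array([ 0.4534, -0.0203,  1.5411]), 'attitude': array([[ 0.0302, -0.9975,  0.0637],
       [-0.9994, -0.0312, -0.0158],
       [ 0.0178, -0.0632, -0.9978]])}
wrist {'fx': 331.151956240981, 'fy': 331.151956240981, 'cx': 280.0176079312332, 'cy': 210.65937382606367, 'position': array([ 0.2401, -0.5835,  0.3723]), 'attitude': array([[ 0.2546, -0.9156, -0.3113],
       [-0.967 , -0.2415, -0.0806],
       [-0.0014,  0.3216, -0.9469]])}
```

View pics/top0.png

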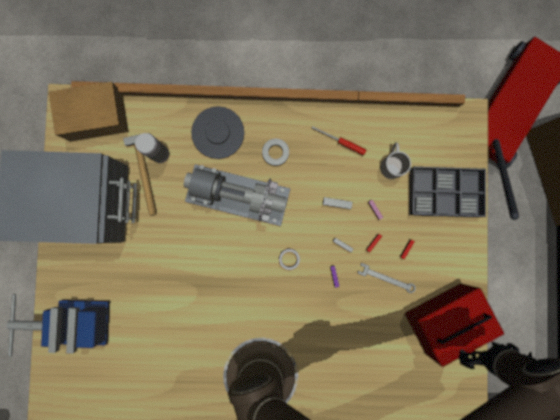

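View pics/side0.png

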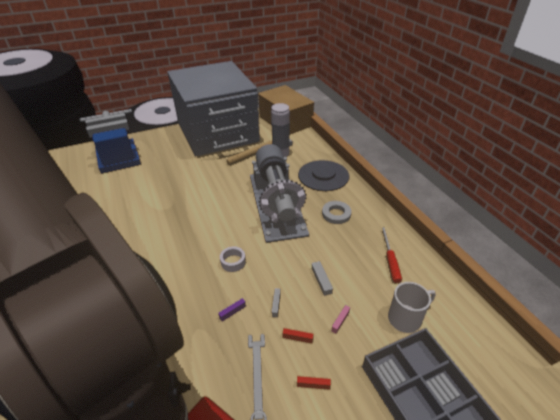

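View pics/wrist0.png

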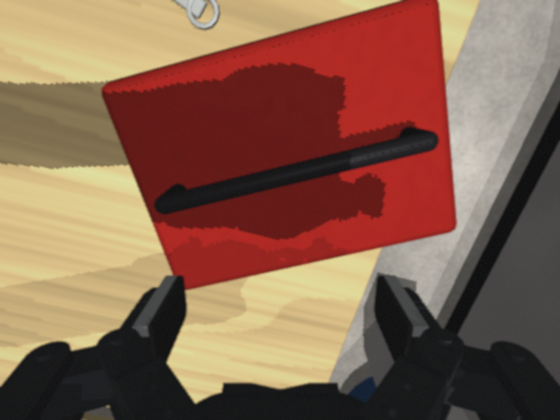

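```bash
python3 - <<'E'
from h import *
a=cv2.imread('pics/top0.png');b=cv2.imread('pics/side0.png')
c1=cv2.resize(a[155:265,170:390],(800,400),interpolation=cv2.INTER_CUBIC)
cv2.imwrite('pics/c1.png',c1)
cv2.imwrite('pics/c2.png',cv2.resize(b[130:350,200:400],(545,600),interpolation=cv2.INTER_CUBIC))
E
```

```text
(no output)
```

View pics/c1.png

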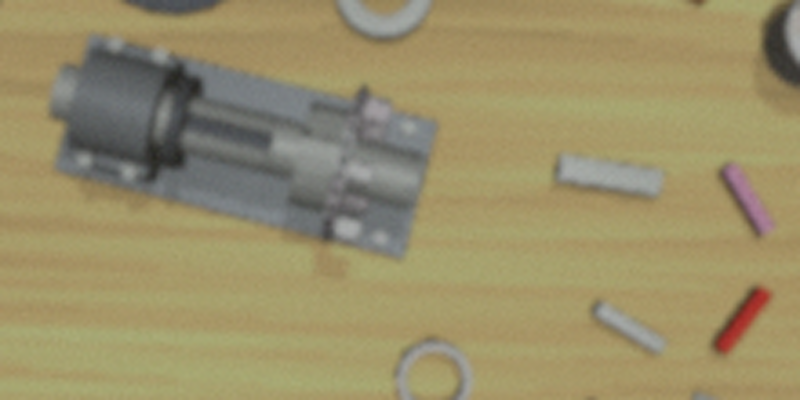

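View pics/c2.png

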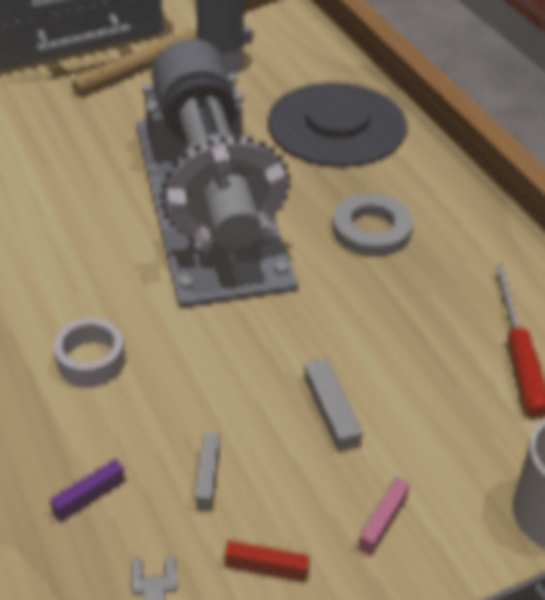

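```bash
python3 - <<'E'
from h import *
np.set_printoptions(precision=4,suppress=True)
a=cv2.imread('pics/top0.png');c=cam('top')
hsv=cv2.cvtColor(a,cv2.COLOR_BGR2HSV)
m=((hsv[...,1]<60)).astype(np.uint8)*255
n,l,st,ce=cv2.connectedComponentsWithStats(m)
for name,(u,v) in dict(slim=(343,244),thick=(337,203)).items():
    k=l[v,u]; pts=np.argwhere(l==k)[:,::-1].astype(np.float32)
    r=cv2.minAreaRect(pts); print(name,r,len(pts))
    box=cv2.boxPoints(r); P=np.array([onz(c,*q,0.02) for q in box]); print(P.mean(0),[np.linalg.norm(P[i]-P[i-1]) for i in (1,2)])
    i=np.argmax([np.linalg.norm(P[1]-P[0]),np.linalg.norm(P[2]-P[1])]); d=P[i+1]-P[i]; print('ang',np.arctan2(d[1],d[0]))
m2=m.copy()
k=l[190,240];print(st[k])
# plate corners from crop c1 clicks scale 800/220
S=220/800
for q in [(92,36),(437,122),(403,258),(58,170)]:
    print(onz(c,170+q[0]*S,155+q[1]*S,0.012))
# axle centerline top points
for q in [(235,130),(400,172)]:
    print(onz(c,170+q[0]*S,155+q[1]*S,0.115))
E
```

```text
slim ((342.7528381347656, 244.5955352783203), (22.471956253051758, 5.087989807128906), 32.00538635253906) 112
[ 0.4364 -0.2591  0.02  ] [np.float64(0.01683791617943354), np.float64(0.07397424246974112)]
ang -2.0994502660900056
thick ((337.30926513671875, 202.7398681640625), (29.423067092895508, 8.36314582824707), 8.746162414550781) 241
[ 0.5743 -0.238   0.02  ] [np.float64(0.02785932154886186), np.float64(0.09778993432028424)]
ang -1.6921173747901823
[ 184  164  106   62 4009]
[0.6865 0.2381 0.012 ]
[ 0.6175 -0.0806  0.012 ]
[ 0.4918 -0.0531  0.012 ]
[0.5624 0.2639 0.012 ]
[0.594  0.0957 0.115 ]
[ 0.5625 -0.0462  0.115 ]
```

```bash
cat >> h.py <<'E'
from scipy.spatial.transform import Rotation as R
np.set_printoptions(precision=4,suppress=True)
def Rdown(yaw):  # tool x down, tool z horizontal at yaw
    x=np.array([0,0,-1.]);z=np.array([np.cos(yaw),np.sin(yaw),0]);y=np.cross(z,x)
    return np.stack([x,y,z],1)
def delta(P,Rt=None):
    s=manip.read_state(); R0=np.array(s['tool_rot']); p=np.array(s['ee_pos'])
    if Rt is None: Rt=R0
    rv=R.from_matrix(R0.T@Rt).as_rotvec(); sh=R0.T@(np.array(P)-p)
    print('t',s['clock'],'p',p,'rv',rv,'sh',sh,'f',s['force'],'gap',s['finger_gap'])
    return rv,sh
E
python3 - <<'E'
from h import *
delta([0.4364,-0.2591,0.2],Rdown(np.radians(239.7)))
E
```

```text
t 0.15 p [ 0.1592 -0.604   0.2416] rv [-0.7841 -0.0004  0.0013] sh [ 0.0419 -0.2628 -0.356 ] f [-0.5078  0.5784  0.2141] gap 1.001740343438197
```

Call:
jog_arm(
  plan=[
    [-0.784, 0, 0.001, 0.042, -0.263, -0.356, 0.0854],
    [-0.784, 0, 0.001, 0.042, -0.263, -0.356, 0.0854],
    [-0.784, 0, 0.001, 0.042, -0.263, -0.356, 0.0854],
    [-0.784, 0, 0.001, 0.042, -0.263, -0.356, 0.0854],
    [-0.784, 0, 0.001, 0.042, -0.263, -0.356, 0.0854],
  ],
)

```text
clock: 0.65
ee_pos: [0.316, -0.4086, 0.2185]
tool_rot: [[0.001, 0.849, -0.529], [-0.001, -0.529, -0.849], [-1.0, 0.001, 0.001]]
force: [1.2, -0.4, 0.2]
finger_gap: 1.0
```

```bash
python3 - <<'E'
from h import *
delta([0.4364,-0.2591,0.2],Rdown(np.radians(239.7)))
E
```

```text
t 0.65 p [ 0.316  -0.4086  0.2185] rv [-0.0282  0.0006 -0.001 ] sh [ 0.0184  0.0232 -0.1905] f [ 1.1516 -0.3809  0.2261] gap 0.9995700912729315
```

Call:
jog_arm(
  plan=[
    [-0.028, 0, 0, 0.018, 0.023, -0.19, 0.0854],
    [-0.028, 0, 0, 0.018, 0.023, -0.19, 0.0854],
    [-0.028, 0, 0, 0.018, 0.023, -0.19, 0.0854],
    [-0.028, 0, 0, 0.018, 0.023, -0.19, 0.0854],
    [-0.028, 0, 0, 0.018, 0.023, -0.19, 0.0854],
  ],
)

```text
clock: 1.15
ee_pos: [0.4396, -0.256, 0.2003]
tool_rot: [[0.002, 0.865, -0.502], [0.002, -0.502, -0.865], [-1.0, 0.001, -0.003]]
force: [-0.8, -0.0, 0.2]
finger_gap: 0.998
```

```bash
python3 - <<'E'
from h import *
import json
delta([0.4364,-0.2591,0.2],Rdown(np.radians(239.7)))
c=cam('wrist'); f=manip.grab_frame('wrist'); cv2.imwrite('pics/w1.png',f)
json.dump({k:np.array(v).tolist() for k,v in c.items()},open('w1.json','w'))
print(proj(c,[0.4364,-0.2591,0.024]))
E
```

```text
t 1.15 p [ 0.4396 -0.256   0.2003] rv [ 0.0029 -0.0027 -0.0008] sh [ 0.0003 -0.0012  0.0043] f [-0.7651 -0.0151  0.1623] gap 0.9983720299045225
[277.7268 194.2965]
```

View pics/w1.png

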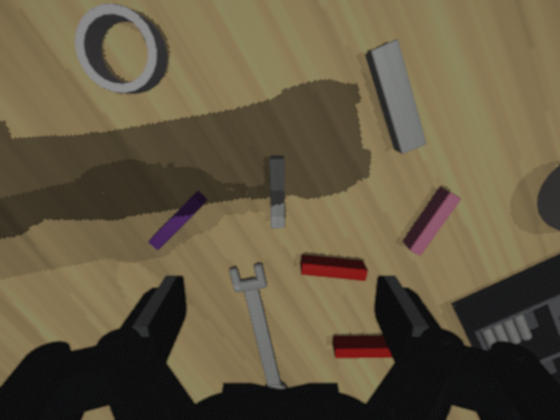

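```bash
python3 - <<'E'
from h import *
f=cv2.imread('pics/w1.png'); cv2.imwrite('pics/w1c.png',cv2.resize(f[140:240,230:330],(600,600),interpolation=cv2.INTER_CUBIC))
E
```

```text
(no output)
```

View pics/w1c.png

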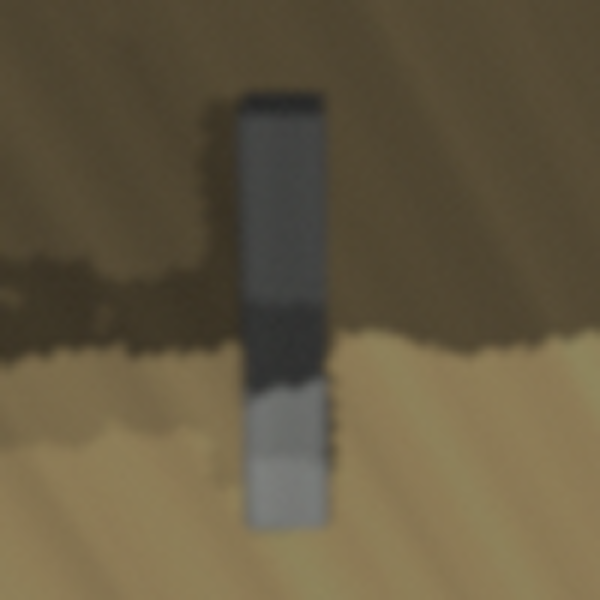

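```bash
python3 - <<'E'
from h import *
import json
c=json.load(open('w1.json'))
P=[onz(c,230+(u)/6-.4,140+v/6-.4,0.024) for u,v in [(238,110),(327,110),(246,527),(328,527)]]
P=np.array(P);print(P, np.linalg.norm(P[0]-P[1]),np.linalg.norm(P[2]-P[3]),np.linalg.norm(P[0]-P[2]))
a=(P[0]+P[1])/2;b=(P[2]+P[3])/2;d=b-a;print((a+b)/2,np.degrees(np.arctan2(d[1],d[0])))
yaw=np.arctan2(d[1],d[0]);m=(a+b)/2
delta([m[0],m[1],0.06],Rdown(yaw))
delta([m[0],m[1],0.026],Rdown(yaw))
E
```

```text
[[ 0.4473 -0.2249  0.024 ]
 [ 0.4592 -0.2318  0.024 ]
 [ 0.413  -0.2851  0.024 ]
 [ 0.4248 -0.292   0.024 ]] 0.01378389081826166 0.01361231306085919 0.06932582020452792
[ 0.4361 -0.2584  0.024 ] -119.7214146626516
t 1.2 p [ 0.4376 -0.259   0.2003] rv [-0.0102 -0.0007 -0.0003] sh [ 0.1403 -0.0017  0.0004] f [-0.7824 -0.2778 -0.5534] gap 1.0019095422604996
t 1.2 p [ 0.4376 -0.259   0.2003] rv [-0.0102 -0.0007 -0.0003] sh [ 0.1743 -0.0017  0.0004] f [-0.7824 -0.2778 -0.5534] gap 1.0019095422604996
```

Call:
jog_arm(
  plan=[
    [-0.01, 0, 0, 0.05, -0.0017, 0.0004, 0.04],
    [-0.01, 0, 0, 0.1, -0.0017, 0.0004, 0.04],
    [-0.01, 0, 0, 0.14, -0.0017, 0.0004, 0.04],
    [-0.01, 0, 0, 0.14, -0.0017, 0.0004, 0.04],
    [-0.01, 0, 0, 0.14, -0.0017, 0.0004, 0.04],
  ],
)

```text
clock: 1.7
ee_pos: [0.4339, -0.2623, 0.0609]
tool_rot: [[-0.001, 0.865, -0.502], [-0.0, -0.502, -0.865], [-1.0, -0.001, 0.001]]
force: [0.4, 0.5, 2.1]
finger_gap: 0.473
```

```bash
python3 - <<'E'
from h import *
delta([.4361,-.2584,0.026],Rdown(np.radians(-119.72)))
f=manip.grab_frame('wrist'); cv2.imwrite('pics/w2.png',f)
E
```

```text
t 1.7 p [ 0.4339 -0.2623  0.0609] rv [-0.0074  0.0007  0.0006] sh [ 0.0349 -0.     -0.0045] f [0.3978 0.5275 2.1258] gap 0.47287570262522977
```

View pics/w2.png

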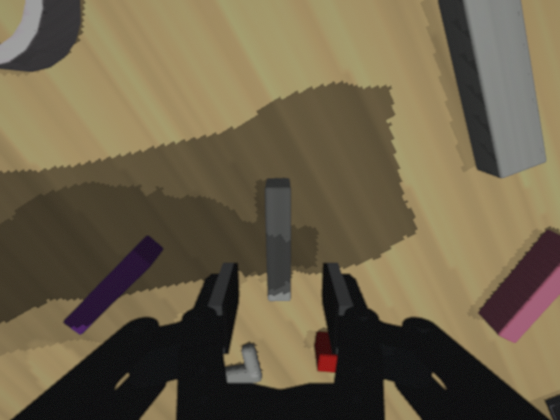

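```bash
python3 - <<'E'
from h import *
c=cam('wrist')
T=Rdown(np.radians(-119.72)).T
for q in [(245,350),(320,335)]: print(T@(onz(c,*q,0.005)-np.array([.4361,-.2584,0])))
print(proj(c,[.4361,-.2584,0.024]))
E
```

```text
[-0.005  -0.023   0.0879]
[-0.005   0.029   0.0757]
[276.2437 246.5737]
```

Call:
jog_arm(
  plan=[
    [-0.004, 0, 0, 0.0, 0, -0.004, 0.04],
    [-0.004, 0, 0, 0.018, 0, -0.004, 0.04],
    [-0.004, 0, 0, 0.035, 0, -0.004, 0.04],
    [-0.004, 0, 0, 0.035, 0, -0.004, 0.04],
  ],
)

```text
clock: 2.15
ee_pos: [0.4366, -0.2581, 0.026]
tool_rot: [[0.001, 0.867, -0.498], [-0.001, -0.498, -0.867], [-1.0, 0.001, 0.001]]
force: [0.8, 0.0, -0.2]
finger_gap: 0.467
```

```bash
python3 - <<'E'
from h import *
delta([.4361,-.2584,0.026],Rdown(np.radians(-119.72)))
E
```

```text
t 2.15 p [ 0.4366 -0.2581  0.026 ] rv [-0.0021  0.0006 -0.0012] sh [ 0.     -0.0003  0.0005] f [ 0.7789  0.0046 -0.2479] gap 0.46653258093359995
```

Close on the key.

Call:
jog_arm(
  plan=[
    [0, 0, 0, 0, 0, 0, 0.008],
    [0, 0, 0, 0, 0, 0, 0.008],
    [0, 0, 0, 0, 0, 0, 0.008],
    [0, 0, 0, 0, 0, 0, 0.008],
    [0, 0, 0, 0, 0, 0, 0.008],
  ],
)

```text
clock: 2.65
ee_pos: [0.4373, -0.2584, 0.0273]
tool_rot: [[0.002, 0.867, -0.498], [-0.002, -0.498, -0.867], [-1.0, 0.003, 0.001]]
force: [-1.7, 1.3, 5.8]
finger_gap: 0.14
```

```bash
python3 - <<'E'
from h import *
delta([.4361,-.2584,0.026],Rdown(np.radians(-119.72)))
E
```

```text
t 2.65 p [ 0.4373 -0.2584  0.0273] rv [-0.0023  0.0005 -0.003 ] sh [ 0.0012 -0.0011  0.0006] f [-1.6611  1.3201  5.7973] gap 0.14033061159573934
```

Call:
jog_arm(
  plan=[
    [0, 0, 0, 0, 0, 0, 0.006],
    [0, 0, 0, -0.03, 0, 0, 0.006],
    [0, 0, 0, -0.08, 0, 0, 0.006],
    [0, 0, 0, -0.13, 0, 0, 0.006],
    [0, 0, 0, -0.18, 0, 0, 0.006],
  ],
)

```text
clock: 3.15
ee_pos: [0.436, -0.2576, 0.2084]
tool_rot: [[0.001, 0.867, -0.498], [-0.001, -0.498, -0.867], [-1.0, 0.001, 0.0]]
force: [1.7, -1.8, -3.2]
finger_gap: 0.143
```

```bash
python3 - <<'E'
from h import *
# hover for viewing: above stand
delta([.57,0.07,0.33],Rdown(np.radians(257.6)))
f=manip.grab_frame('wrist'); cv2.imwrite('pics/w3.png',f)
E
```

```text
t 3.15 p [ 0.436  -0.2576  0.2084] rv [-0.3043  0.0004 -0.0014] sh [-0.1218 -0.0466 -0.3508] f [ 1.7072 -1.8042 -3.2366] gap 0.1430445587827498
```

View pics/w3.png

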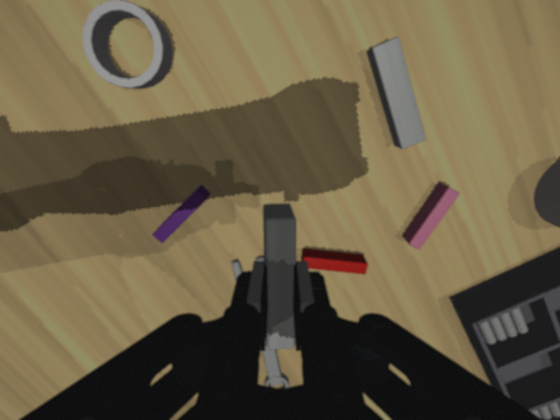

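```bash
python3 - <<'E'
from h import *
delta([.525,0.12,0.29],Rdown(np.radians(257.6)))
E
```

```text
t 3.2 p [ 0.4398 -0.2591  0.2166] rv [-0.304   0.0025 -0.0128] sh [-0.0751 -0.1136 -0.3712] f [ 3.3468 -1.5366  3.9262] gap 0.13903395730854337
```

Call:
jog_arm(
  plan=[
    [-0.1, 0, 0, -0.075, -0.05, -0.05, 0.006],
    [-0.3, 0, 0, -0.08, -0.114, -0.15, 0.006],
    [-0.304, 0, 0, -0.08, -0.114, -0.2, 0.006],
    [-0.304, 0, 0, -0.08, -0.114, -0.25, 0.006],
    [-0.304, 0, 0, -0.08, -0.114, -0.3, 0.006],
  ],
)

```text
clock: 3.7
ee_pos: [0.4547, -0.0312, 0.2781]
tool_rot: [[0.003, 0.976, -0.216], [-0.003, -0.216, -0.976], [-1.0, 0.003, 0.002]]
force: [1.6, -1.2, -2.7]
finger_gap: 0.14
```

```bash
python3 - <<'E'
from h import *
delta([.525,0.12,0.29],Rdown(np.radians(257.6)))
E
```

```text
t 3.7 p [ 0.4547 -0.0312  0.2781] rv [-0.0013  0.002  -0.0034] sh [-0.0121  0.036  -0.1628] f [ 1.6148 -1.2291 -2.6961] gap 0.13978477682195603
```

Call:
jog_arm(
  plan=[
    [0, 0, 0, -0.012, 0.01, -0.05, 0.006],
    [0, 0, 0, -0.012, 0.02, -0.1, 0.006],
    [0, 0, 0, -0.012, 0.03, -0.14, 0.006],
    [0, 0, 0, -0.012, 0.036, -0.16, 0.006],
    [0, 0, 0, -0.012, 0.036, -0.16, 0.006],
  ],
)

```text
clock: 4.2
ee_pos: [0.525, 0.1195, 0.2887]
tool_rot: [[0.001, 0.978, -0.21], [0.001, -0.21, -0.978], [-1.0, 0.001, -0.002]]
force: [-1.0, -0.1, -2.4]
finger_gap: 0.142
```

```bash
python3 - <<'E'
from h import *
import json
delta([.525,0.12,0.29],Rdown(np.radians(257.6)))
f=manip.grab_frame('wrist')
delta([.525,0.12,0.29],Rdown(np.radians(257.6)))
c=cam('wrist'); f=manip.grab_frame('wrist'); cv2.imwrite('pics/w4.png',f)
json.dump({k:np.array(v).tolist() for k,v in c.items()},open('w4.json','w'))
E
```

```text
t 4.2 p [0.525  0.1195 0.2887] rv [ 0.0046 -0.0017 -0.0008] sh [-0.0013 -0.0001 -0.0005] f [-1.016  -0.1435 -2.4096] gap 0.1423017575328218
t 4.25 p [0.5245 0.1172 0.2885] rv [ 0.0025  0.0001 -0.0003] sh [-0.0015 -0.0001 -0.0028] f [-0.3573 -0.971  -2.406 ] gap 0.13675780183793612
```

View pics/w4.png

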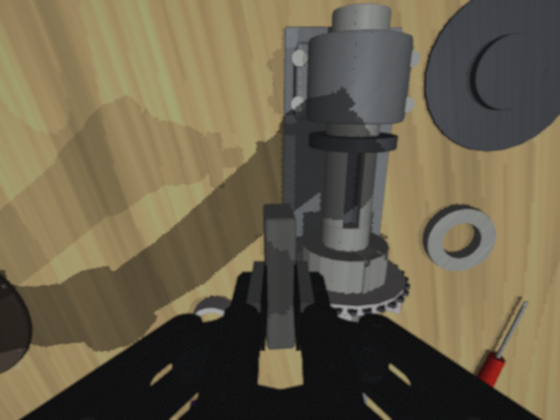

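```bash
python3 - <<'E'
from h import *
f=cv2.imread('pics/w4.png'); g=cv2.resize(f[120:320,280:440],(640,800),interpolation=cv2.INTER_CUBIC)
g=np.clip(g[:600].astype(float)*1.6,0,255).astype(np.uint8)
cv2.imwrite('pics/w4c.png',g)
E
```

```text
(no output)
```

View pics/w4c.png

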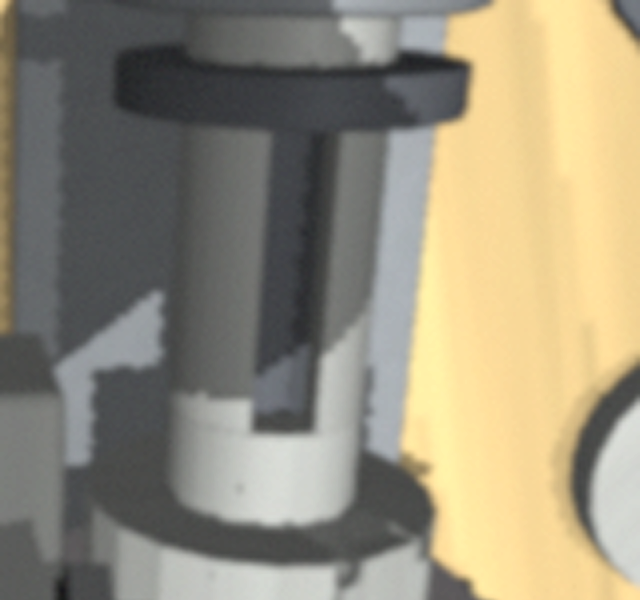

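```bash
python3 - <<'E'
from h import *
import json
c=json.load(open('w4.json'))
Q=[(252,430),(315,430),(272,132),(333,132)]
P=np.array([onz(c,280+u/4-.4,120+v/4-.4,0.1187) for u,v in Q]);print(P)
print(np.linalg.norm(P[0]-P[1]),np.linalg.norm(P[2]-P[3]))
a=(P[0]+P[1])/2;b=(P[2]+P[3])/2
for s,e in ((P[0],P[2]),(P[1],P[3]),(a,b)):
    d=e-s;print(np.degrees(np.arctan2(d[1],d[0])),np.linalg.norm(d))
# axle sides silhouettes near (173,380),(370,~?) 
f=cv2.imread('pics/w4.png')
for v in range(155,250,8): print(v,f[v,310:390].sum(1).tolist())
E
```

```text
[[0.5772 0.0684 0.1187]
 [0.5922 0.0651 0.1187]
 [0.5927 0.1391 0.1187]
 [0.6062 0.1362 0.1187]]
0.015354810069096288 0.01379509933890613
77.62518798931646 0.07239129711333478
78.85949725899155 0.07240624619095724
78.24240634242679 0.07239457174466495
155 [147, 147, 148, 147, 146, 150, 147, 149, 148, 146, 146, 144, 147, 148, 143, 140, 136, 142, 150, 158, 167, 169, 175, 178, 182, 187, 191, 196, 203, 199, 204, 210, 211, 214, 213, 219, 210, 186, 153, 141, 132, 134, 134, 132, 129, 130, 127, 111, 94, 93, 92, 114, 122, 129, 154, 194, 219, 229, 227, 222, 222, 217, 216, 209, 206, 207, 234, 283, 323, 332, 330, 330, 331, 327, 328, 325, 324, 318, 334, 366]
163 [150, 146, 147, 150, 150, 147, 151, 145, 143, 149, 147, 154, 147, 143, 141, 141, 143, 144, 155, 163, 166, 172, 175, 182, 187, 191, 195, 200, 199, 205, 207, 210, 212, 214, 216, 214, 196, 165, 142, 133, 132, 132, 132, 129, 129, 127, 113, 100, 89, 95, 108, 118, 126, 149, 186, 216, 225, 227, 223, 221, 217, 214, 212, 203, 201, 221, 274, 319, 335, 334, 330, 333, 331, 337, 336, 328, 328, 342, 370, 390]
171 [150, 150, 150, 148, 147, 146, 150, 149
[... 3291 characters left out ...]
 308, 314, 325, 334, 340, 343, 352, 360, 368, 371, 380, 385, 391, 395, 398, 399, 399, 405, 406, 407, 406, 406, 397, 397, 395, 394, 395, 391, 387, 383, 376, 367, 361, 352, 341, 320, 295, 253, 199, 156, 142, 140, 139, 147, 159, 182, 215, 236, 236, 228, 232, 249, 279, 302, 317, 342, 377, 403, 414]
243 [140, 136, 138, 137, 140, 138, 136, 141, 137, 137, 137, 137, 142, 170, 206, 240, 258, 269, 282, 295, 305, 311, 320, 330, 339, 343, 351, 358, 361, 354, 360, 377, 386, 393, 398, 398, 403, 405, 405, 406, 409, 405, 401, 397, 394, 391, 390, 389, 388, 383, 376, 368, 359, 351, 342, 323, 302, 268, 215, 164, 142, 141, 141, 139, 143, 140, 143, 137, 142, 143, 139, 139, 142, 138, 140, 143, 186, 274, 350, 393]
```

```bash
python3 - <<'E'
from h import *
import json
c=json.load(open('w4.json'))
L=[(347.3,155),(346.6,163),(346.1,171),(345.3,179),(344.9,187),(344.3,195),(343.7,203),(343.2,211),(342.4,227)]
Rr=[(364.3,155),(363.5,163),(362.9,171),(362.2,179),(361.6,187),(360.9,195),(360.3,203),(357.8,227)]
l=np.polyfit(*np.array(L)[:,::-1].T,1);r=np.polyfit(*np.array(Rr)[:,::-1].T,1)
vt,vb=153,227.2
P=np.array([onz(c,np.polyval(k,v),v,0.1187) for k in (l,r) for v in (vt,vb)])
w=np.array([onz(c,np.polyval(k,v),v,0.1187)[:2] for k in (l,r) for v in (152.7,227.2)])
top=(P[0]+P[2])/2;bot=(P[1]+P[3])/2
for a,b in ((P[1],P[0]),(P[3],P[2]),(bot,top)):
    d=b-a;print(np.degrees(np.arctan2(d[1],d[0])))
print(P,np.linalg.norm(P[0]-P[2]),np.linalg.norm(P[1]-P[3]),bot,top)
yaw=np.arctan2(*(top-bot)[[1,0]])
x=np.array([np.cos(yaw),np.sin(yaw)]);print('seat from bot',bot[:2]+0.038*x)
# plate edges check via side-to-side: project axle
E
```

```text
77.49614289242766
77.37455667844664
77.43534915028916
[[0.5924 0.1388 0.1187]
 [0.5767 0.0684 0.1187]
 [0.6076 0.1355 0.1187]
 [0.5918 0.0651 0.1187]] 0.015585674790219474 0.015432589972021 [0.5843 0.0668 0.1187] [0.6    0.1372 0.1187]
seat from bot [0.5925 0.1039]
```

```bash
python3 - <<'E'
from h import *
import json
c=json.load(open('w4.json'))
f=cv2.imread('pics/w4.png')
g=cv2.resize(f[190:360,200:360],(565,600),interpolation=cv2.INTER_CUBIC)
cv2.imwrite('pics/w4k.png',np.clip(g*1.8,0,255).astype(np.uint8))
for v in (222,230,240,250): print(v,f[v,255:305].sum(1).tolist())
# frame camera in tool
s=manip.read_state();c=cam('wrist');R0=np.array(s['tool_rot']);print(R0.T@(np.array(c['position'])-s['ee_pos']),R0.T@np.array(c['attitude']))
E
```

```text
222 [251, 250, 250, 254, 250, 250, 248, 230, 191, 164, 178, 204, 225, 236, 239, 240, 243, 244, 242, 243, 237, 237, 234, 235, 233, 234, 234, 231, 229, 231, 229, 232, 233, 234, 234, 234, 236, 239, 236, 229, 229, 255, 285, 293, 294, 293, 284, 246, 195, 157]
230 [237, 247, 245, 251, 257, 252, 255, 239, 209, 169, 177, 205, 222, 234, 242, 243, 244, 244, 247, 244, 244, 242, 238, 237, 232, 234, 235, 234, 230, 232, 234, 231, 234, 234, 237, 237, 240, 238, 234, 227, 225, 249, 278, 287, 285, 285, 274, 245, 203, 161]
240 [305, 352, 393, 404, 393, 383, 380, 363, 297, 203, 163, 185, 210, 226, 230, 233, 238, 243, 246, 244, 243, 238, 235, 234, 235, 232, 234, 232, 233, 232, 233, 231, 232, 234, 235, 235, 236, 238, 234, 221, 198, 164, 149, 147, 143, 141, 144, 140, 141, 140]
250 [415, 412, 413, 411, 401, 382, 370, 353, 304, 218, 160, 159, 173, 177, 180, 180, 180, 184, 182, 182, 178, 179, 177, 193, 203, 216, 218, 206, 198, 196, 193, 186, 195, 212, 231, 235, 239, 238, 231, 216, 185, 153, 143, 147, 138, 144, 152, 163, 198, 222]
[-0.1307  0.0009 -0.0825] [[ 0.0001 -0.3215  0.9469]
 [ 1.     -0.0003 -0.0002]
 [ 0.0004  0.9469  0.3215]]
```

View pics/w4k.png

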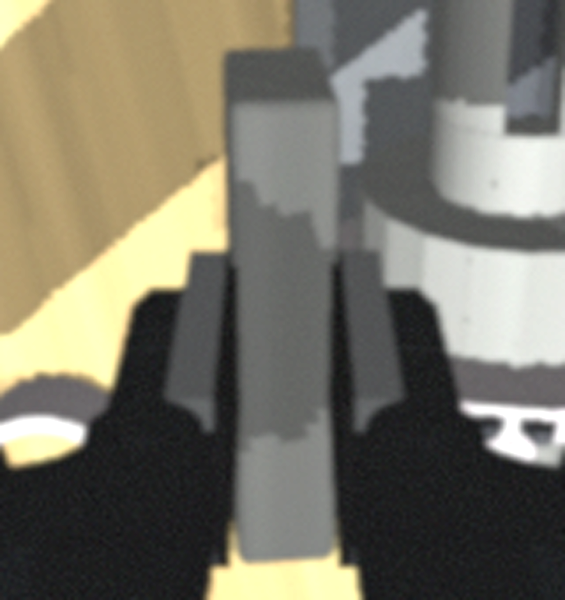

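```bash
python3 - <<'E'
from h import *
import json
Cp=np.array([-.1307,.0009,-.0825]);A=np.array([[0.0001,-.3215,.9469],[1,-.0003,-.0002],[.0004,.9469,.3215]])
c=json.load(open('w4.json'))
def on(u,v,h):
    d=A@np.array([(u-c['cx'])/c['fx'],(v-c['cy'])/c['fy'],1]);return Cp+d*(h-Cp[0])/d[0]
S=3.53
for h in (-.002,0,.002,.004,.006):
    P=[on(200+u/S-.3,190+v/S-.3,h) for u,v in [(231,100),(334,100),(239,558),(334,558)]]
    P=np.array(P);print(h,P[:,1:].ravel()*1e3,'len',(P[2]-P[0])[2])
P=[on(200+u/S-.3,190+v/S-.3,.026) for u,v in [(224,50),(325,50)]];print(P)
E
```

```text
-0.002 [ -5.2815 -35.5864   6.7856 -35.582   -5.1746  30.3489   7.678   30.3529] len 0.06593530662444544
0 [ -5.3776 -34.8573   6.8771 -34.8529  -5.269   32.1026   7.7833  32.1067] len 0.066959942314025
0.002 [ -5.4736 -34.1283   6.9685 -34.1238  -5.3634  33.8563   7.8887  33.8604] len 0.06798457800360458
0.004 [ -5.5697 -33.3993   7.06   -33.3947  -5.4578  35.61     7.994   35.6142] len 0.06900921369318415
0.006 [ -5.6658 -32.6702   7.1514 -32.6656  -5.5522  37.3636   8.0993  37.3679] len 0.07003384938276375
[array([ 0.026 , -0.0075, -0.0329]), array([ 0.026 ,  0.0067, -0.0329])]
```

```bash
python3 - <<'E'
from h import *
delta([.586,0.0746,0.18],Rdown(np.radians(257.43)))
E
```

```text
t 4.3 p [0.5243 0.1157 0.2884] rv [ 0.0034  0.0012 -0.0003] sh [0.1085 0.069  0.0268] f [ 0.1939 -0.4033 -1.4248] gap 0.13658941333245497
```

Call:
jog_arm(
  plan=[
    [0.003, 0, 0, 0, 0.04, 0.015, 0.006],
    [0.003, 0, 0, 0.02, 0.069, 0.027, 0.006],
    [0.003, 0, 0, 0.065, 0.069, 0.027, 0.006],
    [0.003, 0, 0, 0.1, 0.069, 0.027, 0.006],
    [0.003, 0, 0, 0.108, 0.069, 0.027, 0.006],
  ],
)

```text
clock: 4.8
ee_pos: [0.5837, 0.0714, 0.1768]
tool_rot: [[-0.006, 0.975, -0.221], [-0.003, -0.221, -0.975], [-1.0, -0.005, 0.004]]
force: [-0.6, 0.1, -1.7]
finger_gap: 0.139
```

Call:
jog_arm(
  plan=[
    [0, 0, 0, 0, 0, 0, 0.006],
    [0, 0, 0, 0, 0, 0, 0.006],
  ],
)

```text
clock: 5.0
ee_pos: [0.5873, 0.0742, 0.1827]
tool_rot: [[0.003, 0.976, -0.219], [-0.001, -0.219, -0.976], [-1.0, 0.003, -0.0]]
force: [-1.1, 0.3, -1.9]
finger_gap: 0.134
```

```bash
python3 - <<'E'
from h import *
import json
delta([.586,0.0746,0.18],Rdown(np.radians(257.43)))
c=cam('wrist'); f=manip.grab_frame('wrist'); cv2.imwrite('pics/w5.png',f)
json.dump({k:np.array(v).tolist() for k,v in c.items()},open('w5.json','w'))
g=cv2.resize(f[60:260,200:360],(640,800),interpolation=cv2.INTER_CUBIC)[100:700]
cv2.imwrite('pics/w5c.png',np.clip(g*1.6,0,255).astype(np.uint8))
E
```

```text
t 5.0 p [0.5873 0.0742 0.1827] rv [-0.0012 -0.     -0.0033] sh [ 0.0027 -0.0013 -0.0001] f [-1.1068  0.2805 -1.9144] gap 0.13408320270737725
```

View pics/w5.png

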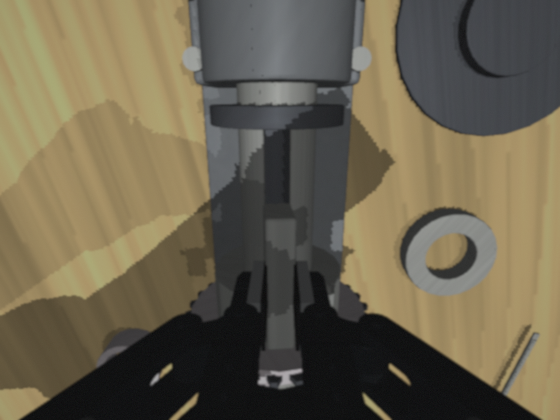

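View pics/w5c.png

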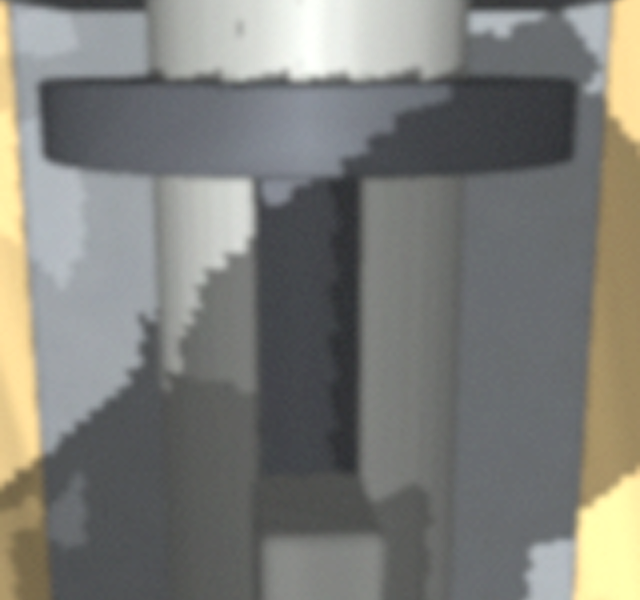

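```bash
python3 - <<'E'
from h import *
import json
c=json.load(open('w5.json'))
for v in (180,300,460):
    P=[onz(c,200+u/4-.4,60+(100+v)/4-.4,0.1187) for u in ((257,360) if v<200 else (258,359) if v==300 else (259,357))]
    print((P[0]+P[1])/2,np.linalg.norm(P[0]-P[1]))
T=Rdown(np.radians(257.43)).T
s=manip.read_state()
Pm=(P[0]+P[1])/2;print(T@(Pm-np.array([.5873,.0742,.1827])))
E
```

```text
[0.6008 0.1383 0.1187] 0.014761322290032443
[0.5969 0.1214 0.1187] 0.014897603941840483
[0.5914 0.0974 0.1187] 0.015041006593373747
[ 0.064  -0.0011 -0.0236]
```

Call:
jog_arm(
  plan=[
    [0, 0, 0.07, 0.0, 0, 0, 0.006],
    [0, 0, 0.07, 0, 0, 0, 0.006],
    [0, 0, 0.07, 0, 0, 0, 0.006],
    [0, 0, 0.07, 0, 0, 0, 0.006],
  ],
)

```text
clock: 5.45
ee_pos: [0.587, 0.0743, 0.1815]
tool_rot: [[0.069, 0.973, -0.219], [-0.016, -0.218, -0.976], [-0.997, 0.071, 0.0]]
force: [-0.4, 0.3, -1.9]
finger_gap: 0.142
```

```bash
python3 - <<'E'
from h import *
import json
delta([.586,0.0746,0.18],Rdown(np.radians(257.43)))
c=cam('wrist'); f=manip.grab_frame('wrist'); cv2.imwrite('pics/w6.png',f)
json.dump({k:np.array(v).tolist() for k,v in c.items()},open('w6.json','w'))
g=cv2.resize(f[60:260,200:360],(640,800),interpolation=cv2.INTER_CUBIC)[200:800]
cv2.imwrite('pics/w6c.png',np.clip(g*1.6,0,255).astype(np.uint8))
E
```

```text
t 5.45 p [0.587  0.0743 0.1815] rv [-0.0009  0.0004 -0.0712] sh [ 0.0015 -0.0012 -0.0001] f [-0.4205  0.339  -1.8773] gap 0.14187356981068636
```

View pics/w6c.png

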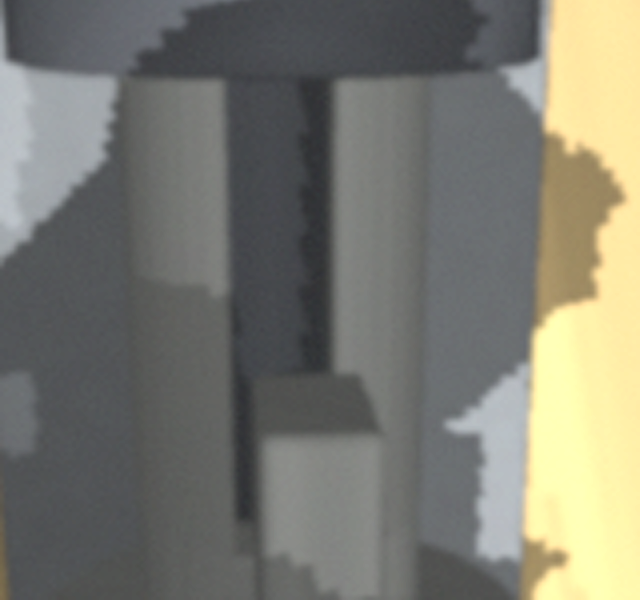

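```bash
python3 - <<'E'
from h import *
import json
c=json.load(open('w6.json'))
T=Rdown(np.radians(257.43)).T
o=np.array([.587,.0743,.1815])
def px(u,v): return 200+u/4-.4,60+(200+v)/4-.4
def atZ(u,v,Z):
    p,d=ray(c,*px(u,v)); return p+d*Z
for z in (1.0,):
    for (a,b,v) in ((252,360,374),(262,382,434)):
        Z=.014*c['fx']/((b-a)/4); 
        q=T@(atZ((a+b)/2,v,Z)-o);print('key',Z,q)
    # by assumed vertical heights: tool-x of base 0.026 in tool frame
for v,a,b in ((100,228,333),(200,230,332),(350,233,331)):
    P=[onz(c,*px(u,v),.1187) for u in (a,b)];print('slot',T@((P[0]+P[1])/2-o),np.linalg.norm(P[0]-P[1]))
P=onz(c,*px(258,522),.1187);print('slot end',P,T@(P-o))
# key base in tool frame plane
R6=np.array(manip.read_state()['tool_rot'])
for h,(a,b,v) in ((.0265,(252,360,374)),(.0025,(262,382,434))):
    for u in (a,b):
        p,d=ray(c,*px(u,v)); n=R6[:,0]; t=(h-n@(p-o))/(n@d); Q=p+t*d; print(h,R6.T@(Q-o),T@(Q-o))
E
```

```text
key 0.17170842175458276 [ 0.0332  0.0011 -0.0309]
key 0.15453757957912448 [ 0.0144  0.0019 -0.0295]
slot [ 0.0628 -0.0006 -0.0627] 0.015014871468449813
slot [ 0.0628 -0.0007 -0.0484] 0.014941584153623021
slot [ 0.0628 -0.0008 -0.0255] 0.014901994170671918
slot end [0.5816 0.0726 0.1187] [ 0.0628 -0.0049  0.0028]
0.0265 [ 0.0265 -0.0079 -0.033 ] [ 0.027 -0.006 -0.033]
0.0265 [ 0.0265  0.0055 -0.033 ] [ 0.0261  0.0074 -0.033 ]
0.0025 [ 0.0025 -0.0056 -0.0339] [ 0.0029 -0.0054 -0.0339]
0.0025 [ 0.0025  0.0072 -0.0339] [ 0.002   0.0074 -0.0338]
```

Call:
jog_arm(
  plan=[
    [0, 0, 0, 0.0, -0.0014, -0.02, 0.006],
    [0, 0, 0, 0.012, -0.0022, -0.031, 0.006],
    [0, 0, 0, 0.012, -0.0022, -0.031, 0.006],
    [0, 0, 0, 0.012, -0.0022, -0.031, 0.006],
    [0, 0, 0, 0.012, -0.0022, -0.031, 0.006],
  ],
)

```text
clock: 6.0
ee_pos: [0.5918, 0.1041, 0.1681]
tool_rot: [[0.068, 0.973, -0.219], [-0.017, -0.218, -0.976], [-0.998, 0.07, 0.001]]
force: [-0.2, -0.5, -2.9]
finger_gap: 0.14
```

```bash
python3 - <<'E'
from h import *
import json
delta([.586,0.0746,0.18],Rdown(np.radians(257.43)))
c=cam('wrist'); f=manip.grab_frame('wrist'); cv2.imwrite('pics/w7.png',f)
json.dump({k:np.array(v).tolist() for k,v in c.items()},open('w7.json','w'))
g=cv2.resize(f[150:350,200:360],(640,800),interpolation=cv2.INTER_CUBIC)[:600]
cv2.imwrite('pics/w7c.png',np.clip(g*1.6,0,255).astype(np.uint8))
f=manip.grab_frame('side'); g=cv2.resize(f[120:250,220:340],(550,596),interpolation=cv2.INTER_CUBIC);cv2.imwrite('pics/s7.png',g)
E
```

```text
t 6.0 p [0.5918 0.1041 0.1681] rv [-0.0011  0.0014 -0.0701] sh [-0.0118  0.0016  0.0301] f [-0.1721 -0.5239 -2.9176] gap 0.13969310612493244
```

View pics/w7c.png

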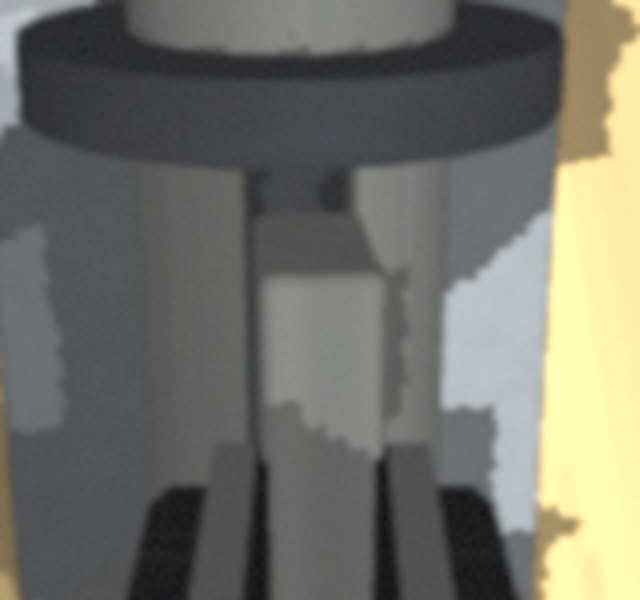

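View pics/s7.png

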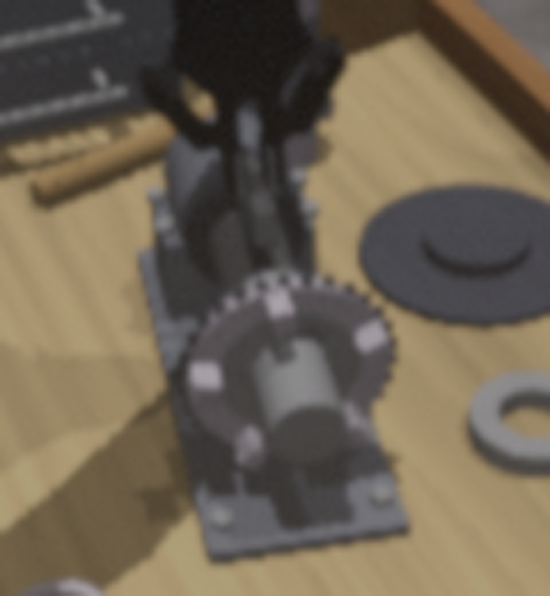

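```bash
cat > m.py <<'E'
from h import *
import json,sys
def run(js,px,kb,kt,slots,o,R6,edge=.1187):
    c=json.load(open(js)); T=Rdown(np.radians(257.43)).T
    for h,(a,b,v) in ((.0265,kb),(.0025,kt)):
        Q=[]
        for u in (a,b):
            p,d=ray(c,*px(u,v)); n=R6[:,0]; t=(h-n@(p-o))/(n@d); Q.append(T@(p+t*d-o))
        print('key',h,(Q[0]+Q[1])/2,np.linalg.norm(Q[0]-Q[1]))
    for a,b,v in slots:
        P=[onz(c,*px(u,v),edge) for u in (a,b)];print('slot',T@((P[0]+P[1])/2-o),np.linalg.norm(P[0]-P[1]))
E
python3 - <<'E'
from m import *
f=cv2.imread('pics/w7.png')
for v in (194,198,206,208): print(v,f[v,255:300].sum(1).tolist())
R6=np.array(manip.read_state()['tool_rot'])
run('w7.json',lambda u,v:(200+u/4-.4,150+v/4-.4),(255,354,213),(263,384,273),[(250,352,180),(250,353,200)],np.array([.5918,.1041,.1681]),R6)
E
```

```text
194 [191, 189, 188, 192, 185, 158, 128, 108, 101, 102, 112, 111, 123, 133, 137, 138, 138, 137, 139, 136, 138, 136, 136, 132, 129, 122, 118, 101, 96, 99, 108, 119, 142, 177, 217, 242, 250, 249, 248, 244, 242, 240, 242, 237, 234]
198 [189, 192, 192, 189, 184, 161, 132, 106, 107, 102, 115, 134, 135, 135, 140, 139, 145, 138, 140, 139, 136, 133, 131, 129, 115, 102, 102, 98, 97, 105, 105, 122, 141, 179, 216, 241, 250, 249, 246, 244, 240, 239, 237, 238, 233]
206 [189, 190, 190, 186, 186, 169, 135, 125, 136, 148, 155, 154, 151, 152, 152, 155, 151, 153, 155, 148, 152, 156, 153, 155, 155, 153, 150, 154, 154, 154, 158, 157, 156, 155, 163, 189, 224, 243, 244, 243, 243, 240, 241, 237, 233]
208 [190, 190, 190, 189, 187, 165, 138, 124, 135, 146, 155, 152, 152, 153, 150, 153, 156, 155, 151, 157, 155, 155, 154, 155, 158, 154, 152, 152, 152, 153, 152, 154, 157, 155, 154, 165, 194, 227, 239, 243, 241, 241, 239, 237, 231]
key 0.0265 [ 0.0266  0.0005 -0.0332] 0.012304883507104831
key 0.0025 [ 0.0025  0.0012 -0.0341] 0.012939476039492963
slot [ 0.0494  0.0013 -0.0309] 0.014421189350981179
slot [ 0.0494  0.0014 -0.028 ] 0.014637689998249935
```

```bash
python3 - <<'E'
from m import *
c=json.load(open('w7.json'));T=Rdown(np.radians(257.43)).T
px=lambda u,v:(200+u/4-.4,150+v/4-.4)
o=np.array([.5918,.1041,.1681])
for v in (160,165,168):print(T@(onz(c,*px(290,v),.137)-o))
for v in (72,82):print(T@(onz(c,*px(290,v),.137)-o))
E
```

```text
[ 0.0311 -0.001  -0.0388]
[ 0.0311 -0.001  -0.0382]
[ 0.0311 -0.001  -0.0378]
[ 0.0311 -0.0009 -0.0501]
[ 0.0311 -0.0009 -0.0488]
```

Call:
jog_arm(
  plan=[
    [0, 0, 0, 0.0, 0.0004, -0.0018, 0.006],
    [0, 0, 0, 0.01, -0.0003, -0.0018, 0.006],
    [0, 0, 0, 0.018, -0.0009, -0.0018, 0.006],
    [0, 0, 0, 0.018, -0.0009, -0.0018, 0.006],
    [0, 0, 0, 0.018, -0.0009, -0.0018, 0.006],
  ],
)

```text
clock: 6.6
ee_pos: [0.5923, 0.1065, 0.1498]
tool_rot: [[0.068, 0.974, -0.218], [-0.016, -0.218, -0.976], [-0.998, 0.07, 0.001]]
force: [0.3, -0.6, -2.2]
finger_gap: 0.14
```

```bash
python3 - <<'E'
from m import *
delta([.586,0.0746,0.18],Rdown(np.radians(257.43)))
c=cam('wrist'); f=manip.grab_frame('wrist'); cv2.imwrite('pics/w8.png',f)
json.dump({k:np.array(v).tolist() for k,v in c.items()},open('w8.json','w'))
g=cv2.resize(f[150:300,220:340],(640,800),interpolation=cv2.INTER_CUBIC)[:600]
cv2.imwrite('pics/w8c.png',np.clip(g*1.6,0,255).astype(np.uint8))
E
```

```text
t 6.6 p [0.5923 0.1065 0.1498] rv [-0.0004  0.001  -0.0697] sh [-0.03    0.0029  0.0325] f [ 0.2545 -0.5836 -2.2224] gap 0.1397847250143951
```

View pics/w8c.png

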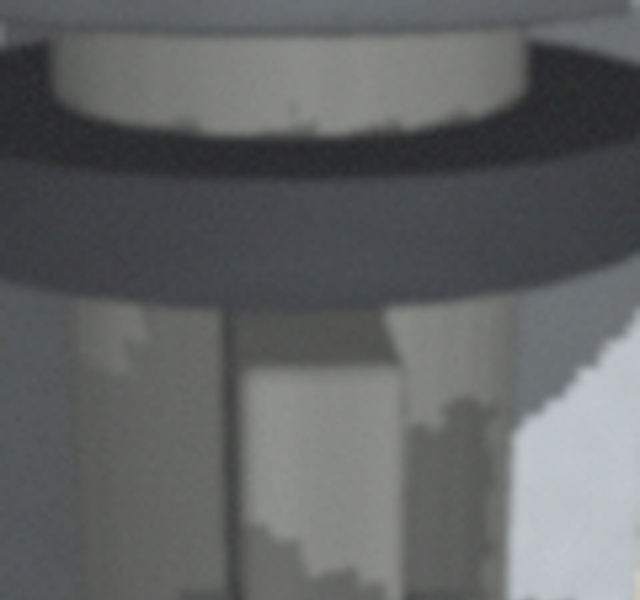

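Call:
jog_arm(
  plan=[
    [0, 0, 0, 0.003, -0.0002, 0, 0.006],
    [0, 0, 0, 0.006, -0.0004, 0, 0.006],
    [0, 0, 0, 0.008, -0.0005, 0, 0.006],
    [0, 0, 0, 0.009, -0.0006, 0, 0.006],
  ],
)

```text
clock: 7.05
ee_pos: [0.5925, 0.1065, 0.1411]
tool_rot: [[0.068, 0.973, -0.218], [-0.016, -0.218, -0.976], [-0.998, 0.07, 0.001]]
force: [-0.1, 0.4, -1.8]
finger_gap: 0.141
```

```bash
python3 - <<'E'
from m import *
delta([.586,0.0746,0.18],Rdown(np.radians(257.43)))
print(manip.read_state()['torque'])
E
```

```text
t 7.05 p [0.5925 0.1065 0.1411] rv [-0.0006  0.0008 -0.0704] sh [-0.0388  0.0033  0.0325] f [-0.0642  0.4016 -1.817 ] gap 0.14081147611550487
[0.0278 0.1483 0.048 ]
```

Call:
jog_arm(
  plan=[
    [0, 0, 0, 0.003, -0.0002, 0, 0.006],
    [0, 0, 0, 0.005, -0.0003, 0, 0.006],
    [0, 0, 0, 0.007, -0.0005, 0, 0.006],
    [0, 0, 0, 0.007, -0.0005, 0, 0.006],
  ],
)

```text
clock: 7.45
ee_pos: [0.5924, 0.1065, 0.134]
tool_rot: [[0.068, 0.974, -0.218], [-0.016, -0.218, -0.976], [-0.998, 0.07, 0.001]]
force: [0.0, -0.5, -2.4]
finger_gap: 0.142
```

```bash
python3 - <<'E'
from m import *
delta([.586,0.0746,0.18],Rdown(np.radians(257.43)))
print(manip.read_state()['torque'])
f=manip.grab_frame('wrist'); cv2.imwrite('pics/w9.png',f)
g=cv2.resize(f[150:300,220:340],(640,800),interpolation=cv2.INTER_CUBIC)[:600]
cv2.imwrite('pics/w9c.png',np.clip(g*1.6,0,255).astype(np.uint8))
E
```

```text
t 7.45 p [0.5924 0.1065 0.134 ] rv [-0.0006  0.0009 -0.0702] sh [-0.0458  0.0039  0.0325] f [ 0.0296 -0.5041 -2.4262] gap 0.1422253351211361
[0.0793 0.0964 0.    ]
```

View pics/w9c.png

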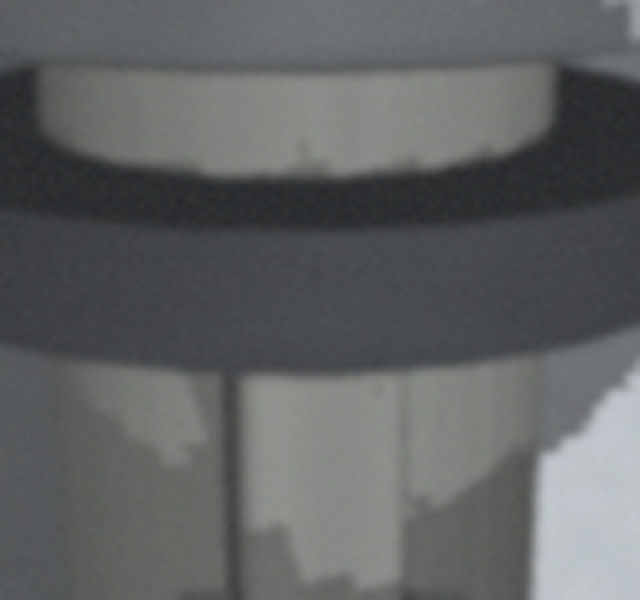

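Call:
jog_arm(
  plan=[
    [0, 0, 0, 0.001, 0, 0, 0.006],
    [0, 0, 0, 0.002, -0.0001, 0, 0.006],
    [0, 0, 0, 0.0025, -0.0001, 0, 0.006],
    [0, 0, 0, 0.0025, -0.0001, 0, 0.006],
  ],
)

```text
clock: 7.9
ee_pos: [0.5927, 0.1065, 0.132]
tool_rot: [[0.069, 0.973, -0.218], [-0.016, -0.218, -0.976], [-0.997, 0.071, 0.001]]
force: [-0.7, 0.2, 0.7]
finger_gap: 0.14
```

Call:
jog_arm(
  plan=[
    [0, 0, 0, 0, 0, 0, 0.03],
    [0, 0, 0, 0, 0, 0, 0.04],
    [0, 0, 0, 0, 0, 0, 0.045],
    [0, 0, 0, -0.02, 0.001, 0, 0.045],
    [0, 0, 0, -0.05, 0.003, 0, 0.045],
  ],
)

```text
clock: 8.4
ee_pos: [0.591, 0.1064, 0.1809]
tool_rot: [[0.065, 0.974, -0.218], [-0.016, -0.217, -0.976], [-0.998, 0.067, 0.002]]
force: [0.6, -0.1, 0.9]
finger_gap: 0.529
```

```bash
python3 - <<'E'
from m import *
delta([.586,0.0746,0.18],Rdown(np.radians(257.43)))
c=cam('wrist');f=manip.grab_frame('wrist'); cv2.imwrite('pics/w10.png',f)
json.dump({k:np.array(v).tolist() for k,v in c.items()},open('w10.json','w'))
g=cv2.resize(f[100:400,160:400],(640,800),interpolation=cv2.INTER_CUBIC)[:600]
cv2.imwrite('pics/w10c.png',np.clip(g*1.6,0,255).astype(np.uint8))
E
```

```text
t 8.4 p [0.591  0.1064 0.1809] rv [-0.0002  0.0018 -0.0673] sh [0.0011 0.0019 0.0321] f [ 0.5569 -0.1255  0.8883] gap 0.528654777186404
```

View pics/w10c.png

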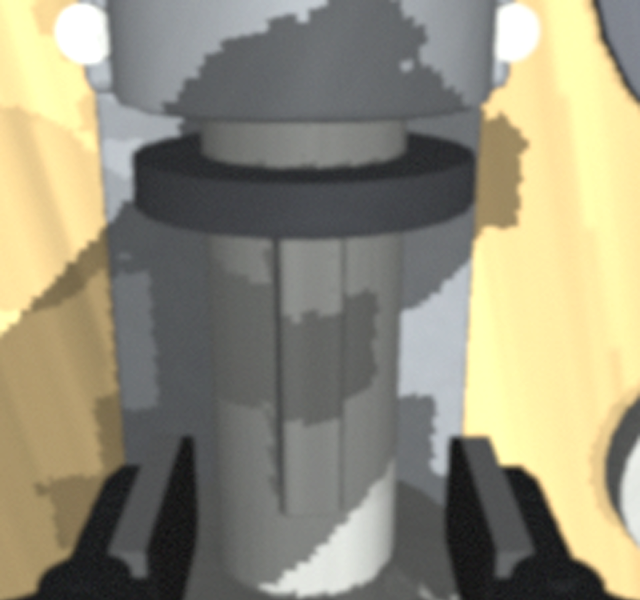

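```bash
python3 - <<'E'
from m import *
print(manip.read_state()['joint_pos'])
c=cam('side')
f=manip.grab_frame('side'); cv2.imwrite('pics/s10.png',f)
xs=np.array([.2176,.976,0]);O=np.array([.5840,.0674,0]);
P=O-.08*xs+[0,0,.095];print(proj(c,P),proj(c,O-.13*xs+[0,0,.095]),proj(c,P+[0,0,.066]))
g=cv2.resize(f[165:235,245:325],(686,600),interpolation=cv2.INTER_CUBIC)
cv2.imwrite('pics/s10c.png',np.clip(g*1.3,0,255).astype(np.uint8))
E
```

```text
[ 0.1803  0.4623 -0.6159  1.7413  0.3655  0.9803 -0.7958]
[283.5625 202.2625] [287.2094 213.7185] [283.4519 183.7389]
```

View pics/s10c.png

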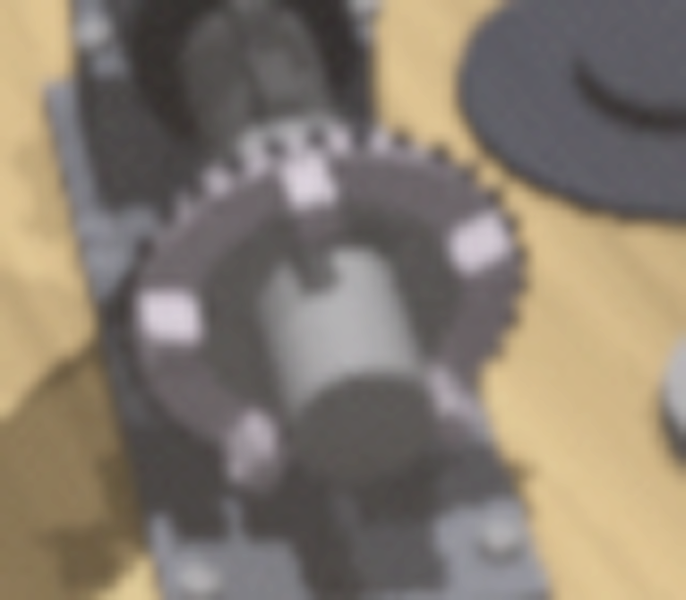

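```bash
cat >> h.py <<'E'
yaw=np.radians(77.43)
xs=np.array([np.cos(yaw),np.sin(yaw),0]);ys=np.array([-np.sin(yaw),np.cos(yaw),0]);O=np.array([.5840,.0674,0.])
def st(x,y,z): return O+xs*x+ys*y+np.array([0,0,z])
def onx(c,u,v,x):
    p,d=ray(c,u,v); t=(x-(p-O)@xs)/(d@xs); Q=p+t*d-O; y=Q@ys; z=Q[2]-.095; return y,z,np.hypot(y,z),np.degrees(np.arctan2(-y,z))
E
python3 - <<'E'
from h import *
c=cam('side'); S=70/600
for q in [(310,183),(480,241),(172,317),(255,448)]:
    print(onx(c,245+q[0]*S-.5,165+q[1]*S-.5,-.102))
for t in (40,72,-36): pass
E
```

```text
(np.float64(0.012013113174650515), np.float64(0.07723872259394479), np.float64(0.07816735351853304), np.float64(-8.840511418112994))
(np.float64(-0.04309595386211946), np.float64(0.04516658907015256), np.float64(0.06242821483526462), np.float64(43.65609015393965))
(np.float64(0.05719497965936167), np.float64(0.030721115914858682), np.float64(0.06492343691833465), np.float64(-61.75843881939449))
(np.float64(0.03162704008121777), np.float64(-0.03021754136710944), np.float64(0.043742078946615304), np.float64(-133.69439897113045))
```

```bash
python3 - <<'E'
from h import *
from scipy.optimize import least_squares
c=cam('side'); S=70/600
pts=[np.array(onx(c,245+q[0]*S-.5,165+q[1]*S-.5,-.102)[:2]) for q in [(310,183),(480,241),(172,317),(255,448),(450,393)]]
k=[0,1,-1,-2,2]
def r(p):
    return np.ravel([[p[0]-.056*np.sin(p[2]+np.radians(72*i))-a[0],p[1]+.056*np.cos(p[2]+np.radians(72*i))-a[1]] for i,a in zip(k,pts)])
s=least_squares(r,[0,0,0]);print(s.x[:2],np.degrees(s.x[2]),s.fun*1e3)
E
```

```text
[0.0047 0.021 ] -8.234854991223663 [ 0.6689 -0.8115 -2.4744  0.593   2.6547 -0.2183 -0.8785  1.6698  0.0294
 -1.233 ]
```

```bash
python3 - <<'E'
from h import *
from scipy.optimize import least_squares
c=cam('side'); S=70/600
Q=[(310,183),(480,241),(172,317),(255,448),(450,393)]
k=[0,1,-1,-2,2]
def r(p):
    out=[]
    for i,q in zip(k,Q):
        a=onx(c,245+q[0]*S-.5,165+q[1]*S-.5,p[1])
        out+=[p[0]-.056*np.sin(p[2]+np.radians(72*i))-a[0],.056*np.cos(p[2]+np.radians(72*i))-a[1]]
    return out
s=least_squares(r,[0,-.09,0]);print(s.x,np.degrees(s.x[2]),np.array(s.fun)*1e3)
E
```

```text
[-0.0002 -0.0775 -0.1437] -8.234890436501322 [ 0.4467 -2.5965 -1.0312 -0.2228  1.0671 -0.5976 -1.6934  3.132   1.2108
 -0.1434]
```

```bash
cat >> h.py <<'E'
Y0=np.radians(257.43)
E
python3 - <<'E'
from h import *
Rt=Rdown(Y0)@R.from_euler('y',-0.5).as_matrix()
delta(st(-.005,0,.21),Rt)
E
```

```text
t 8.5 p [0.5943 0.1077 0.1859] rv [-0.0196 -0.5019 -0.0747] sh [-0.0242  0.0006  0.0465] f [ 0.6353 -0.486  -0.0043] gap 0.5253862749490715
```

Call:
jog_arm(
  plan=[
    [-0.01, -0.12, -0.07, -0.024, 0, 0.01, 0.03],
    [-0.02, -0.25, -0.075, -0.024, 0.0006, 0.02, 0.0],
    [-0.02, -0.38, -0.075, -0.024, 0.0006, 0.036, 0.0],
    [-0.02, -0.5, -0.075, -0.024, 0.0006, 0.046, 0.0],
    [-0.02, -0.5, -0.075, -0.024, 0.0006, 0.046, 0.0],
  ],
)

```text
clock: 9.0
ee_pos: [0.5802, 0.0644, 0.2038]
tool_rot: [[-0.111, 0.977, -0.182], [-0.469, -0.213, -0.857], [-0.876, -0.009, 0.482]]
force: [-0.7, 0.1, -0.7]
finger_gap: -0.001
```

```bash
cat > snap.py <<'E'
from h import *
import json,sys
def snap(name,cn='wrist',crop=None,gain=1.6):
    c=cam(cn);f=manip.grab_frame(cn);cv2.imwrite(f'pics/{name}.png',f)
    json.dump({k:np.array(v).tolist() for k,v in c.items()},open(name+'.json','w'))
    if crop:
        v0,v1,u0,u1=crop; s=min(600/(v1-v0),800/(u1-u0)); print('scale',s,'off',u0,v0)
        g=cv2.resize(f[v0:v1,u0:u1],None,fx=s,fy=s,interpolation=cv2.INTER_CUBIC)
        cv2.imwrite(f'pics/{name}c.png',np.clip(g*gain,0,255).astype(np.uint8))
    return c
E
python3 - <<'E'
from snap import *
delta(st(-.005,0,.21))
c=snap('w11')
print(proj(c,st(-.035,0,.095)))
E
```

```text
t 9.0 p [0.5802 0.0644 0.2038] rv [0. 0. 0.] sh [-0.0048  0.003   0.0041] f [-0.7387  0.1279 -0.725 ] gap -0.0005075059282416552
[284.1783 180.248 ]
```

View pics/w11.png

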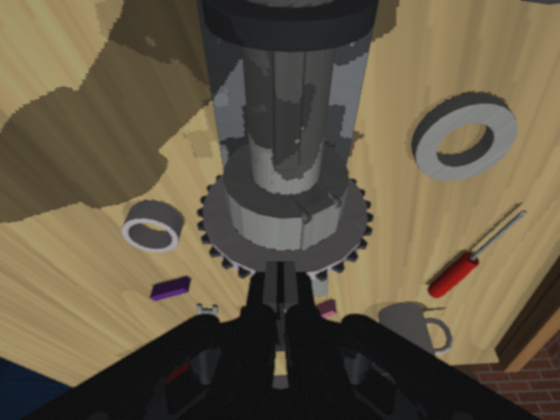

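```bash
python3 - <<'E'
from h import *
f=cv2.imread('pics/w11.png')
g=cv2.resize(f[130:290,190:390],None,fx=3.75,fy=3.75,interpolation=cv2.INTER_CUBIC)
cv2.imwrite('pics/w11c.png',np.clip(g*2.,0,255).astype(np.uint8))
E
```

```text
(no output)
```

View pics/w11c.png

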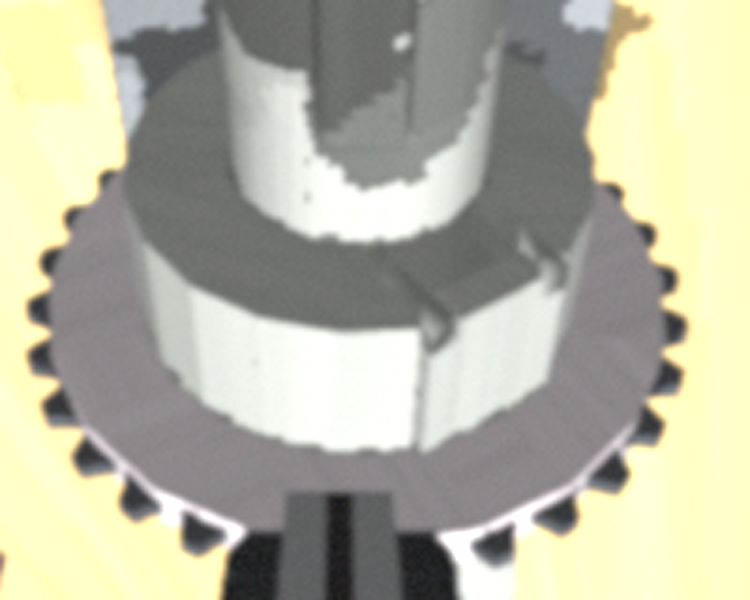

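```bash
python3 - <<'E'
from h import *
import json
c=json.load(open('w11.json'))
for q in [(395,265),(440,320),(520,235),(562,275),(370,330),(245,190),(130,190),(590,180),(360,240),(465,265),(480,279)]:
    print(q,np.round(onx(c,190+q[0]/3.75-.4,130+q[1]/3.75-.4,-.035),4))
E
```

```text
(395, 265) [-0.0076  0.0207  0.0221 20.1119]
(440, 320) [-0.0154  0.0344  0.0377 24.1058]
(520, 235) [-0.0318  0.0124  0.0341 68.7512]
(562, 275) [-0.0387  0.0229  0.0449 59.3627]
(370, 330) [-0.0028  0.037   0.0371  4.2935]
(245, 190) [  0.0218   0.0003   0.0218 -89.1391]
(130, 190) [  0.0446   0.0006   0.0446 -89.1668]
(590, 180) [-0.0472 -0.0036  0.0474 94.3735]
(360, 240) [-0.001   0.0141  0.0142  4.1786]
(465, 265) [-0.0207  0.0205  0.0292 45.258 ]
(480, 279) [-0.0233  0.0241  0.0335 43.9951]
```

```bash
python3 - <<'E'
from h import *
delta(st(-.092,-.02,.22),Rdown(Y0))
E
```

```text
t 9.05 p [0.5807 0.064  0.2044] rv [0.0055 0.4994 0.0074] sh [0.0282 0.0221 0.0848] f [-0.6883  0.7028  0.4569] gap -0.0010800964776668974
```

Call:
jog_arm(
  plan=[
    [0, 0.1, 0, -0.01, 0.006, 0.03, 0],
    [0, 0.25, 0, 0.01, 0.012, 0.05, 0],
    [0.005, 0.38, 0.005, 0.02, 0.022, 0.085, 0],
    [0.005, 0.5, 0.007, 0.028, 0.022, 0.085, 0],
    [0.005, 0.5, 0.007, 0.028, 0.022, 0.085, 0],
  ],
)

```text
clock: 9.55
ee_pos: [0.5832, -0.0375, 0.2226]
tool_rot: [[0.005, 0.972, -0.234], [-0.0, -0.234, -0.972], [-1.0, 0.005, -0.001]]
force: [0.1, -0.1, -0.1]
finger_gap: 0.002
```

```bash
python3 - <<'E'
from snap import *
delta(st(-.092,-.02,.151),Rdown(Y0))
c=snap('w12')
snap('s12','side',(150,240,230,350),1.3)
print(proj(c,st(-.035,0,.095)))
E
```

```text
t 9.55 p [ 0.5832 -0.0375  0.2226] rv [-0.0171 -0.0009 -0.0052] sh [ 0.0716 -0.0026 -0.0105] f [ 0.0964 -0.1146 -0.1483] gap 0.0024419106886034484
scale 6.666666666666667 off 230 150
[247.2474 119.8272]
```

View pics/w12.png

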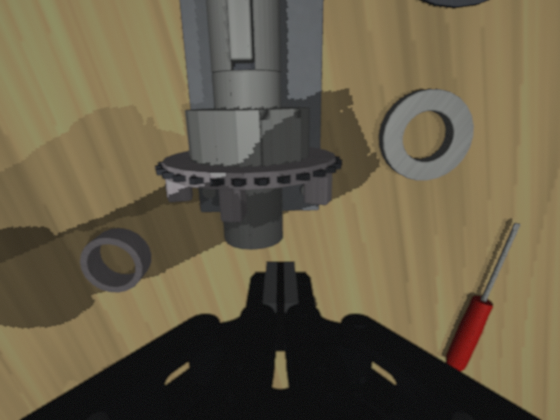

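View pics/s12c.png

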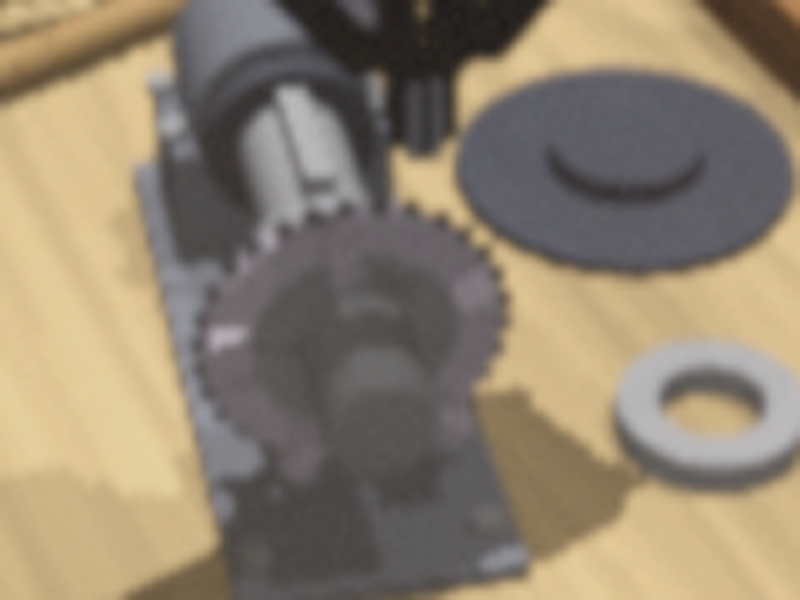

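```bash
python3 - <<'E'
from h import *
import json
f=cv2.imread('pics/w12.png');g=cv2.resize(f[90:260,150:350],None,fx=3.5,fy=3.5,interpolation=cv2.INTER_CUBIC);cv2.imwrite('pics/w12c.png',np.clip(g*1.7,0,255).astype(np.uint8))
c=json.load(open('w12.json'))
def sz(u,v,z):
    Q=onz(c,u,v,z)-O; return Q@xs,Q@ys
print('sleeve front',sz(245,108.5,.141),'dog',sz(230,220,.160),'key end',sz(241,68,.129),'axle end',sz(253,247,.12))
print('disc sides',sz(157,175,.095),sz(341,168,.095))
E
```

```text
sleeve front (np.float64(-0.02564926580736839), np.float64(-0.0031623334317651577)) dog (np.float64(-0.09123952932315742), np.float64(0.0077356992006935126)) key end (np.float64(-0.001772366222170068), np.float64(-0.0007527721376783247)) axle end (np.float64(-0.1284721312985545), np.float64(-0.0020566466043512345))
disc sides (np.float64(-0.07597314026358182), np.float64(0.07362282949003585)) (np.float64(-0.07305940465450879), np.float64(-0.07221296428994042))
```

View pics/w12c.png

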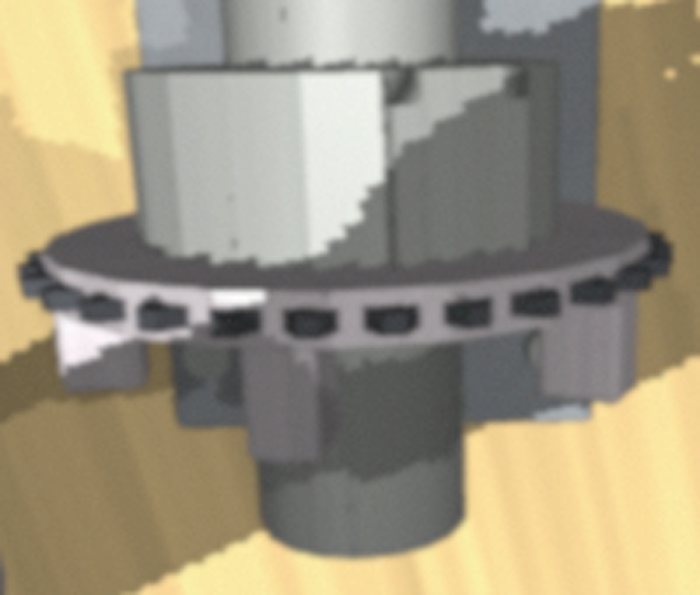

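```bash
python3 - <<'E'
from h import *
delta(st(-.086,-.02,.151),Rdown(Y0))
E
```

```text
t 9.65 p [ 0.5834 -0.0309  0.2228] rv [-0.0076  0.0005 -0.0037] sh [ 0.0718 -0.0012 -0.0101] f [ 0.0037  0.2998 -0.2198] gap -0.002364613445420297
```

Call:
jog_arm(
  plan=[
    [-0.007, 0, -0.004, 0.0, -0.001, -0.01, 0],
    [-0.007, 0, -0.004, 0.02, -0.001, -0.01, 0],
    [-0.007, 0, -0.004, 0.045, -0.001, -0.01, 0],
    [-0.007, 0, -0.004, 0.072, -0.001, -0.01, 0],
    [-0.007, 0, -0.004, 0.072, -0.001, -0.01, 0],
  ],
)

```text
clock: 10.15
ee_pos: [0.5833, -0.0155, 0.1473]
tool_rot: [[-0.007, 0.978, -0.209], [0.0, -0.209, -0.978], [-1.0, -0.007, 0.001]]
force: [-0.6, 0.3, 0.0]
finger_gap: -0.002
```

```bash
python3 - <<'E'
from snap import *
delta(st(-.086,-.0,.151),Rdown(Y0))
c=snap('w13',crop=(80,420,120,440),gain=1.7)
E
```

```text
t 10.15 p [ 0.5833 -0.0155  0.1473] rv [0.0093 0.0011 0.007 ] sh [-0.0035 -0.0174  0.0048] f [-0.6288  0.2631  0.0402] gap -0.0021211129952194456
scale 1.7647058823529411 off 120 80
```

View pics/w13c.png

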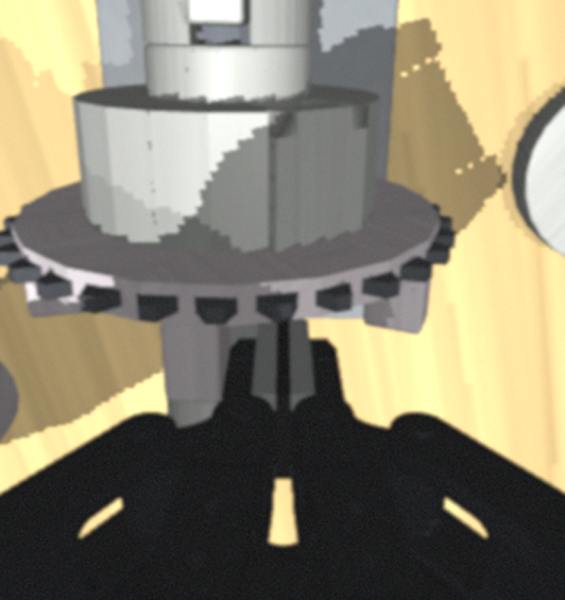

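Call:
jog_arm(
  plan=[
    [0.005, 0, 0.004, 0, -0.004, 0.003, 0],
    [0.005, 0, 0.004, -0.001, -0.01, 0.003, 0],
    [0.005, 0, 0.004, -0.001, -0.017, 0.003, 0],
    [0.005, 0, 0.004, 0, -0.024, 0.003, 0],
    [0.005, 0, 0.004, 0, -0.028, 0.003, 0],
  ],
)

```text
clock: 10.7
ee_pos: [0.5562, -0.0157, 0.1506]
tool_rot: [[0.002, 0.976, -0.218], [-0.002, -0.218, -0.976], [-1.0, 0.003, 0.001]]
force: [2.7, -0.5, -0.6]
finger_gap: -0.002
```

```bash
python3 - <<'E'
from snap import *
delta(st(-.086,-.0,.151),Rdown(Y0))
c=snap('w14',crop=(80,420,120,440),gain=1.7)
E
```

```text
t 10.7 p [ 0.5562 -0.0157  0.1506] rv [-0.0008  0.0011 -0.0026] sh [-0.0004  0.009  -0.0011] f [ 2.7487 -0.4764 -0.5514] gap -0.0020020488969167845
scale 1.7647058823529411 off 120 80
```

View pics/w14c.png

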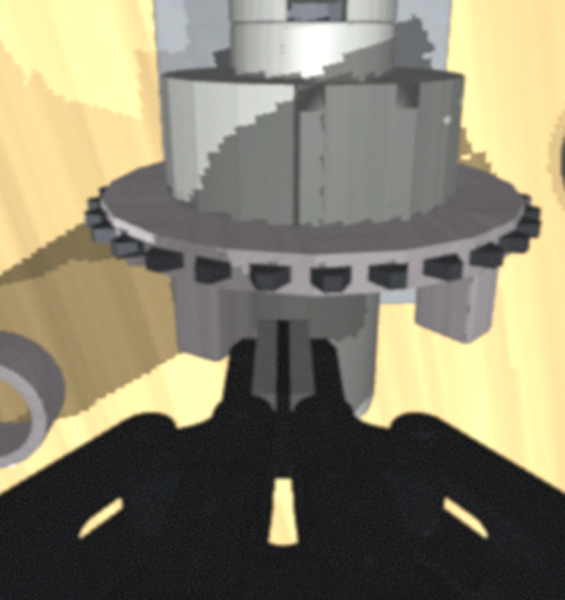

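Call:
jog_arm(
  plan=[
    [0, 0, 0, 0, -0.004, 0, 0],
    [0, 0, 0, 0.001, -0.009, 0, 0],
    [0, 0, 0, 0.001, -0.014, 0, 0],
    [0, 0, 0, 0.001, -0.014, 0, 0],
  ],
)

```text
clock: 11.15
ee_pos: [0.5422, -0.0127, 0.149]
tool_rot: [[0.001, 0.976, -0.218], [-0.002, -0.218, -0.976], [-1.0, 0.001, 0.001]]
force: [0.6, 0.7, 0.2]
finger_gap: 0.004
```

```bash
python3 - <<'E'
from snap import *
delta(st(-.086,-.0,.151),Rdown(Y0))
c=snap('w15',crop=(80,260,160,400),gain=1.7)
E
```

```text
t 11.15 p [ 0.5422 -0.0127  0.149 ] rv [-0.0007  0.0014 -0.0008] sh [-0.002   0.0233 -0.0013] f [0.5783 0.7155 0.151 ] gap 0.004356801115422144
scale 3.3333333333333335 off 160 80
```

View pics/w15c.png

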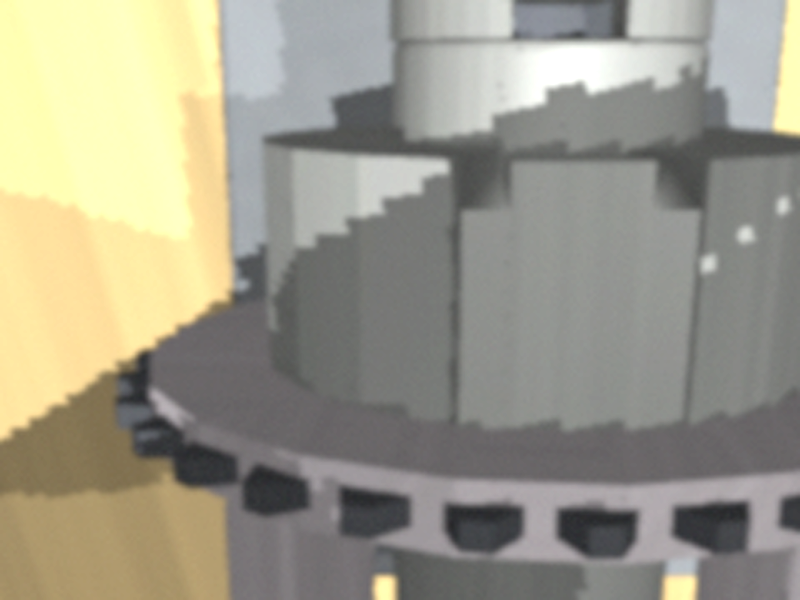

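```bash
cat >> h.py <<'E'
def oncyl(c,u,v,r):
    p,d=ray(c,u,v); q=p-O-np.array([0,0,.095])
    a=np.array([q@ys,q[2]]);b=np.array([d@ys,d[2]])
    A=b@b;B=2*a@b;C=a@a-r*r; t=(-B-np.sqrt(B*B-4*A*C))/(2*A)
    m=a+t*b; return np.degrees(np.arctan2(-m[0],m[1])),(q+t*d)@xs
E
python3 - <<'E'
from h import *
import json
c=json.load(open('w15.json'));S=10/3
for n,r,q in [('L',.046,(460,207)),('R',.046,(703,207)),('L2',.046,(455,160)),('R2',.046,(708,158)),('Lin',.046,(510,158)),('Rin',.046,(655,158)),('lineL',.046,(456,400)),('lineR',.046,(690,400)),('slotL',.025,(515,20)),('slotR',.025,(628,20)),('ax',.025,(551,90))]:
    print(n,oncyl(c,160+q[0]/S-.4,80+q[1]/S-.4,r))
f=cv2.imread('pics/w15.png'); g=f[0:140,240:400]; cv2.imwrite('pics/w15k.png',cv2.resize(g,None,fx=4,fy=4,interpolation=cv2.INTER_CUBIC))
E
```

```text
L (np.float64(-19.111327945305412), np.float64(-0.02205184519437975))
R (np.float64(19.89427232820136), np.float64(-0.022113698148497573))
L2 (np.float64(-20.040683763787005), np.float64(-0.01630178056006408))
R2 (np.float64(20.038568241969124), np.float64(-0.016094924548249033))
Lin (np.float64(-11.403322212991856), np.float64(-0.015913899942195192))
Rin (np.float64(10.925847181105215), np.float64(-0.01592804422243545))
lineL (np.float64(-19.274027888408824), np.float64(-0.04749623619692383))
lineR (np.float64(20.603875382000027), np.float64(-0.04764796008724681))
slotL (np.float64(-16.124947932821), np.float64(0.0006470389716022103))
slotR (np.float64(19.9928198760125), np.float64(0.0006477813474506443))
ax (np.float64(-4.064608084976591), np.float64(-0.008432707473724313))
```

View pics/w15k.png

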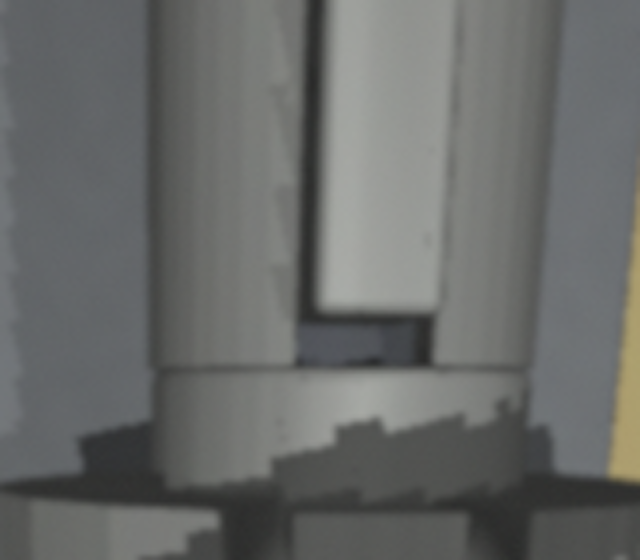

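Call:
jog_arm(
  plan=[
    [0, 0, 0, 0, 0.006, 0.003, 0],
    [0, 0, 0, 0, 0.014, 0.003, 0],
    [0, 0, 0, 0.001, 0.018, 0.003, 0],
    [0, 0, 0, 0.001, 0.018, -0.004, 0],
    [0, 0, 0, 0.001, 0.018, -0.01, 0],
  ],
)

```text
clock: 11.7
ee_pos: [0.563, -0.006, 0.1479]
tool_rot: [[0.001, 0.976, -0.219], [-0.001, -0.219, -0.976], [-1.0, 0.001, 0.0]]
force: [0.5, 0.1, 0.6]
finger_gap: -0.005
```

Call:
jog_arm(
  plan=[
    [0, 0, 0, 0, 0, -0.006, 0],
    [0, 0, 0, 0, 0, -0.012, 0],
    [0, 0, 0, 0, 0, -0.016, 0],
  ],
)

```text
clock: 12.0
ee_pos: [0.5662, 0.0092, 0.1481]
tool_rot: [[0.001, 0.976, -0.218], [-0.002, -0.218, -0.976], [-1.0, 0.001, 0.001]]
force: [-1.7, -1.7, 0.1]
finger_gap: 0.001
```

```bash
python3 - <<'E'
from snap import *
delta(st(-.086,-.0,.149),Rdown(Y0))
c=snap('w16',crop=(80,420,120,440),gain=1.7)
E
```

```text
t 12.0 p [0.5662 0.0092 0.1481] rv [-0.0004  0.0015 -0.0015] sh [-0.0009  0.0047  0.0253] f [-1.7005 -1.718   0.1035] gap 0.0012822069341012553
scale 1.7647058823529411 off 120 80
```

View pics/w16c.png

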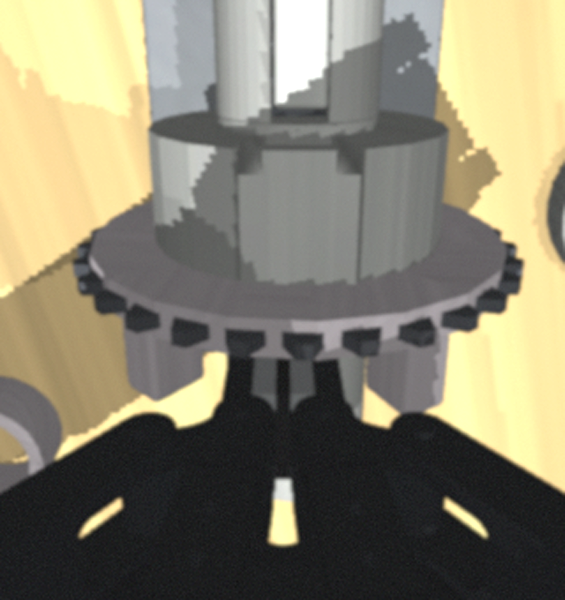

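Call:
jog_arm(
  plan=[
    [0, 0, 0, 0, 0, -0.005, 0],
    [0, 0, 0, 0, 0, -0.01, 0],
    [0, 0, 0, 0, 0, -0.015, 0],
    [0, 0, 0, 0, 0, -0.02, 0],
  ],
)

```text
clock: 12.45
ee_pos: [0.5707, 0.0287, 0.1481]
tool_rot: [[0.001, 0.976, -0.218], [-0.001, -0.218, -0.976], [-1.0, 0.001, 0.001]]
force: [-2.0, -2.1, 0.4]
finger_gap: 0.001
```

```bash
python3 - <<'E'
from snap import *
delta(st(-.086,-.0,.149),Rdown(Y0))
c=snap('w17',crop=(80,420,120,440),gain=1.7)
E
```

```text
t 12.45 p [0.5707 0.0287 0.1481] rv [-0.0008  0.0011 -0.0015] sh [-0.0009  0.0046  0.0453] f [-2.0324 -2.065   0.4438] gap 0.0013601862462971018
scale 1.7647058823529411 off 120 80
```

View pics/w17c.png

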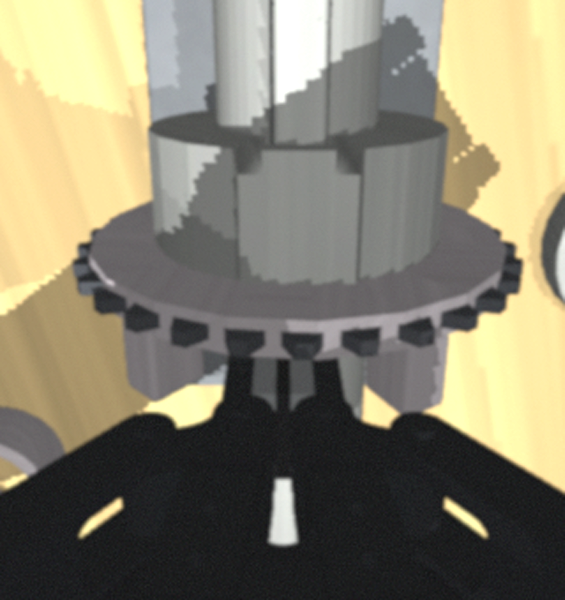

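Call:
jog_arm(
  plan=[
    [0, 0, 0, 0, 0, -0.006, 0],
    [0, 0, 0, 0, 0, -0.012, 0],
    [0, 0, 0, 0, 0, -0.018, 0],
    [0, 0, 0, 0, 0, -0.024, 0],
    [0, 0, 0, 0, 0, -0.03, 0],
  ],
)

```text
clock: 13.0
ee_pos: [0.5774, 0.0581, 0.1481]
tool_rot: [[0.002, 0.976, -0.218], [-0.001, -0.218, -0.976], [-1.0, 0.002, 0.001]]
force: [-1.4, -1.8, 0.8]
finger_gap: -0.002
```

Call:
jog_arm(
  plan=[
    [0, 0, 0, 0, 0, -0.005, 0],
    [0, 0, 0, 0, 0, -0.01, 0],
    [0, 0, 0, 0, 0, -0.015, 0],
    [0, 0, 0, 0, 0, -0.02, 0],
  ],
)

```text
clock: 13.4
ee_pos: [0.5818, 0.0775, 0.1481]
tool_rot: [[0.002, 0.976, -0.218], [-0.001, -0.218, -0.976], [-1.0, 0.002, 0.001]]
force: [-2.0, -2.7, 1.8]
finger_gap: 0.0
```

```bash
python3 - <<'E'
from snap import *
delta(st(.02,-.0,.149),Rdown(Y0))
c=snap('w18',crop=(80,420,120,440),gain=1.7)
E
```

```text
t 13.4 p [0.5818 0.0775 0.1481] rv [-0.0009  0.0009 -0.0018] sh [-0.0009  0.0044 -0.0107] f [-1.9994 -2.7315  1.7673] gap 0.0002917614734588938
scale 1.7647058823529411 off 120 80
```

View pics/w18c.png

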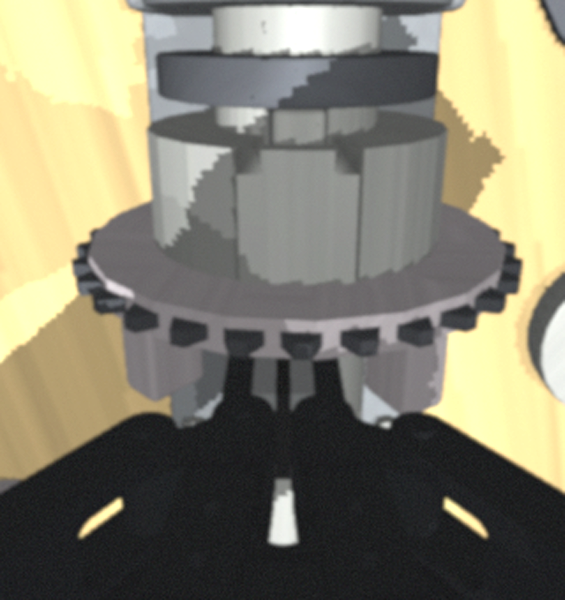

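Call:
jog_arm(
  plan=[
    [0, 0, 0, 0, 0, -0.003, 0],
    [0, 0, 0, 0, 0, -0.006, 0],
    [0, 0, 0, 0, 0, -0.008, 0],
    [0, 0, 0, 0, 0, -0.008, 0],
  ],
)

```text
clock: 13.85
ee_pos: [0.5836, 0.0853, 0.1481]
tool_rot: [[0.002, 0.976, -0.218], [-0.001, -0.218, -0.976], [-1.0, 0.002, 0.0]]
force: [-0.1, -1.1, -0.6]
finger_gap: -0.001
```

Call:
jog_arm(
  plan=[
    [0, 0, 0, 0, 0, -0.001, 0],
    [0, 0, 0, 0, 0, -0.002, 0],
    [0, 0, 0, 0, 0, -0.003, 0],
  ],
)

```text
clock: 14.15
ee_pos: [0.584, 0.0867, 0.1481]
tool_rot: [[0.001, 0.976, -0.219], [-0.003, -0.219, -0.976], [-1.0, 0.002, 0.003]]
force: [-3.0, -6.7, 4.5]
finger_gap: 0.005
```

Call:
jog_arm(
  plan=[
    [0, 0, 0, 0, 0, -0.001, 0],
    [0, 0, 0, 0, 0, -0.002, 0],
    [0, 0, 0, 0, 0, -0.002, 0],
  ],
)

```text
clock: 14.45
ee_pos: [0.5841, 0.0868, 0.1482]
tool_rot: [[0.0, 0.975, -0.221], [-0.005, -0.221, -0.975], [-1.0, 0.001, 0.005]]
force: [-4.1, -9.5, 6.9]
finger_gap: -0.001
```

Call:
jog_arm(
  plan=[
    [0, 0, 0, 0, 0, -0.002, 0],
    [0, 0, 0, 0, 0, -0.003, 0],
    [0, 0, 0, 0, 0, -0.003, 0],
  ],
)

```text
clock: 14.75
ee_pos: [0.5845, 0.087, 0.1483]
tool_rot: [[-0.001, 0.975, -0.222], [-0.009, -0.222, -0.975], [-1.0, 0.001, 0.009]]
force: [-7.6, -15.5, 10.4]
finger_gap: 0.001
```

```bash
python3 - <<'E'
from snap import *
delta(st(.02,-.0,.149),Rdown(Y0))
c=snap('w19',crop=(80,420,120,440),gain=1.7)
E
```

```text
t 14.75 p [0.5845 0.087  0.1483] rv [-0.0048  0.0091 -0.0008] sh [-0.0007  0.0038 -0.0008] f [ -7.5543 -15.5281  10.4479] gap 0.001095227193304415
scale 1.7647058823529411 off 120 80
```

View pics/w19c.png

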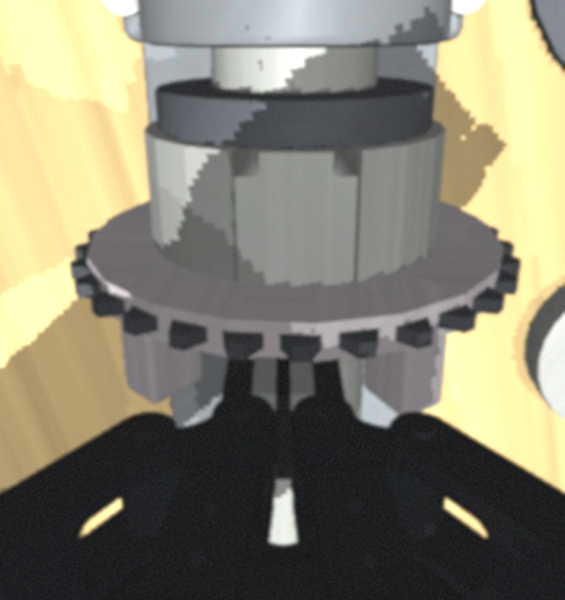

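Call:
jog_arm(
  plan=[
    [0, 0, 0, 0, 0, 0.01, 0],
    [0, 0, 0, 0, 0, 0.025, 0],
    [0, 0, 0, -0.01, 0, 0.03, 0],
    [0, 0, 0, -0.06, 0, 0.03, 0],
    [0, 0, 0, -0.11, 0, 0.03, 0],
  ],
)

```text
clock: 15.3
ee_pos: [0.5778, 0.0635, 0.2591]
tool_rot: [[-0.0, 0.976, -0.218], [-0.0, -0.218, -0.976], [-1.0, -0.0, 0.0]]
force: [1.6, 0.3, 0.7]
finger_gap: -0.002
```

Call:
jog_arm(
  plan=[
    [0, 0, 0, -0.03, 0, 0.04, 0],
    [0, 0, 0, -0.05, 0, 0.08, 0],
    [0, 0, 0, -0.05, 0, 0.1, 0],
    [0, 0, 0, -0.05, 0, 0.1, 0],
  ],
)

```text
clock: 15.7
ee_pos: [0.5565, -0.0377, 0.3096]
tool_rot: [[0.004, 0.975, -0.224], [-0.003, -0.224, -0.975], [-1.0, 0.004, 0.002]]
force: [0.6, 0.1, -0.6]
finger_gap: -0.0
```

```bash
python3 - <<'E'
from snap import *
delta(st(.02,-.0,.149),Rdown(Y0))
c=snap('w20',crop=(0,300,120,440),gain=1.3)
snap('s20','side',(120,240,210,350),1.3)
E
```

```text
t 15.7 p [ 0.5565 -0.0377  0.3096] rv [-0.0062  0.002  -0.0043] sh [ 0.1604  0.0025 -0.1289] f [ 0.5938  0.0869 -0.6191] gap -0.0002548314879036014
scale 2.0 off 120 0
scale 5.0 off 210 120
```

View pics/w20c.png

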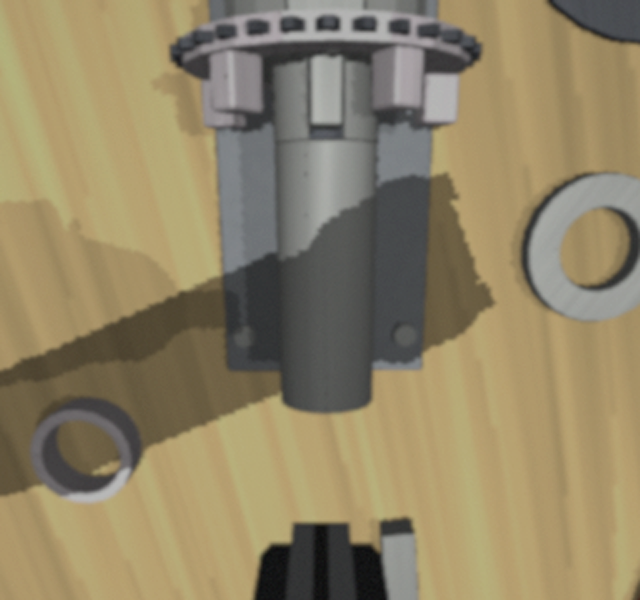

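View pics/s20c.png

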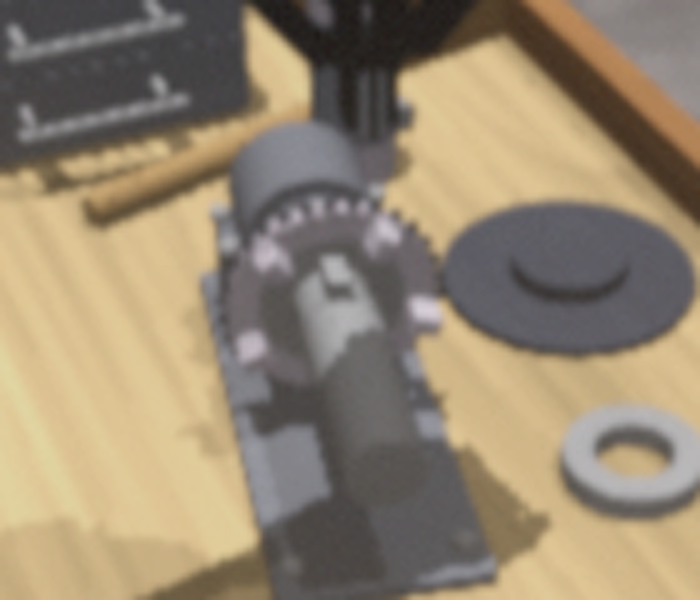

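Call:
jog_arm(
  plan=[
    [0, 0, 0, 0, 0, 0, 0],
    [0, 0, 0, 0, 0, 0, 0],
  ],
)

```text
clock: 16.0
ee_pos: [0.5566, -0.0324, 0.3079]
tool_rot: [[0.001, 0.976, -0.216], [-0.0, -0.216, -0.976], [-1.0, 0.001, 0.0]]
force: [0.3, 0.2, -0.4]
finger_gap: 0.001
```

```bash
python3 - <<'E'
from h import *
print(manip.read_state()['clock'],manip.read_state()['force']); print(manip.hand_in())
E
```

```text
16.0 [ 0.3332  0.1572 -0.3714]
the job is handed in; nothing more can be done
None
```

The slim key is in the axle slot and the hub is fully home on the collar. I handed the job in at 16.0 s of robot time. `hand_in` gives no verdict.

**Key:** I laid the slim grey key in the slot and let go of it. A picture after release showed it lying down in the slot.

**Turning:** I turned the hub by pushing one dog sideways until its keyway was straight above the key, within about 1° by the camera.

**Pushing home:** I slid the hub over the key at about 3 N. It stopped on the collar, and I held a final firm push of about 20 N to be sure. The highest wrist force I read was about 20 N.

**Last checks:**
- The last pictures show the hub's front face against the collar, with a stub of key standing out behind the hub.
- The arm was clear of everything, with almost no force on it.
- The arm did not touch the thick key, the coloured look-alikes or the other things on the bench.

**Disagreements:**
- The key sat tilted by about 4° in the jaws, so I tilted the tool to set it upright before lowering it.
- The hub started about 10 mm along the axle by the camera, not at 0. Distances along the axle measured from the pictures were only good to several millimetres. I therefore judged "home" by the hard stop and the pictures.

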